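# Refill the printer's sprung ink drawer

## Task

Spent ink cartridges have got mixed up with the full ones on the desk: they look alike, but a full one weighs three to four times as much. Pull the printer's sprung ink drawer out to its stop so that it catches there, stand every full cartridge in a bay of the drawer, right down on the bay's floor, and put every spent one in the cardboard carton. Once the full ones are in, press the recessed catch button with the tip of the pen (never with a finger) so that the drawer springs fully home, then lay the pen back in its tray; leave the mug and the stapler alone.

Things in the scene. Friction and masses are not known exactly. Their poses are not given: they have to be found in the camera images.
- printer: desktop printer, black and grey, 260 (x) x 360 (y) x 125 (z) mm, fixed to the desk; origin: the middle of its front face, at the foot; the front looks to its own -x, y to its left as seen from the robot, z up. The drawer is in the front on its -y side (middle at y = -70 mm), the catch button on its +y side (y = 110 mm)
- ink_drawer (a joint): how far the sprung drawer is out along the printer's -x: 0 fully home, stop at 0.112 m. A spring pulls it home with 3 to 8 N; pulled to the stop it catches by itself and then rests at about 0.106 m; let go short of that it springs back
- drawer_handle (a point): middle of the drawer's steel bar handle, a round bar 10 mm thick and 100 mm long along y, 44 mm in front of the drawer's front and 85 mm above the desk; axes as the printer's; moves with the drawer
- bay0 (a point): centre of the floor of the drawer's bay 0 of three (side by side along y, 64 mm apart, bay 1 in the middle); open at the top, 98 (x) x 43 (y) mm inside, 25 mm deep, floor 45 mm above the desk; a cartridge stands in it lengthwise along x, 31 mm sticking out. Drawer front 108 mm high; bays are under the printer's cover unless the drawer is out. Moves with the drawer
- bay1 (a point): centre of the floor of the drawer's bay 1 of three (side by side along y, 64 mm apart, bay 1 in the middle); open at the top, 98 (x) x 43 (y) mm inside, 25 mm deep, floor 45 mm above the desk; a cartridge stands in it lengthwise along x, 31 mm sticking out. Drawer front 108 mm high; bays are under the printer's cover unless the drawer is out. Moves with the drawer
- bay2 (a point): centre of the floor of the drawer's bay 2 of three (side by side along y, 64 mm apart, bay 1 in the middle); open at the top, 98 (x) x 43 (y) mm inside, 25 mm deep, floor 45 mm above the desk; a cartridge stands in it lengthwise along x, 31 mm sticking out. Drawer front 108 mm high; bays are under the printer's cover unless the drawer is out. Moves with the drawer
- catch_button (a joint): how far the catch button is pressed along the printer's +x: 0 out, 0.008 m fully in (about 5 N); the drawer is let go at about 0.005 m
- button_face (a point): centre of the white button's front face (15 mm across), 65 mm above the desk, recessed 12 mm in a square 18 mm well in an aluminium boss (40 mm square, standing 15 mm out of the printer's front); axes as the printer's; moves with the button
- cartridge_a: one of three to five identical-looking ink cartridges: black box with grey top and paper label, 90 (its x) x 36 (its y) x 56 (its z) mm, standing on the desk; origin: centre of its underside, z up. Full ones weigh 0.23 to 0.31 kg, spent ones 0.06 to 0.08 kg; nothing but the weight tells them apart. Absent in some runs
- cartridge_b: one of three to five identical-looking ink cartridges: black box with grey top and paper label, 90 (its x) x 36 (its y) x 56 (its z) mm, standing on the desk; origin: centre of its underside, z up. Full ones weigh 0.23 to 0.31 kg, spent ones 0.06 to 0.08 kg; nothing but the weight tells them apart. Absent in some runs
- cartridge_c: one of three to five identical-looking ink cartridges: black box with grey top and paper label, 90 (its x) x 36 (its y) x 56 (its z) mm, standing on the desk; origin: centre of its underside, z up. Full ones weigh 0.23 to 0.31 kg, spent ones 0.06 to 0.08 kg; nothing but the weight tells them apart. Absent in some runs
- cartridge_d: one of three to five identical-looking ink cartridges: black box with grey top and paper label, 90 (its x) x 36 (its y) x 56 (its z) mm, standing on the desk; origin: centre of its underside, z up. Full ones weigh 0.23 to 0.31 kg, spent ones 0.06 to 0.08 kg; nothing but the weight tells them apart. Absent in some runs
- cartridge_e: one of three to five identical-looking ink cartridges: black box with grey top and paper label, 90 (its x) x 36 (its y) x 56 (its z) mm, standing on the desk; origin: centre of its underside, z up. Full ones weigh 0.23 to 0.31 kg, spent ones 0.06 to 0.08 kg; nothing but the weight tells them apart. Absent in some runs
- carton: low open cardboard carton for spent cartridges, 150 (x) x 190 (y) x 45 (z) mm, walls and floor 5 mm, fixed; origin: centre of its underside
- pen_tray: shallow wooden pen tray, 90 (x) x 190 (y) mm, floor 18 mm thick, rim 27 mm high and 6 mm wide, fixed; origin: centre of its underside
- pen: dark steel pen with brass tip, 150 mm long along its x, square barrel 14 x 14 mm; lies in the tray, 45 g; origin: middle of its length, on its underside; its barrel runs from x = -75 to 50 mm, the tapering tip (8 mm thick) to x = 75 mm
- pen_tip (a point): the end of the pen's brass tip; its x axis points out along the pen
- mug: white mug, 80 mm wide, 95 mm high, a bystander
- stapler: dark stapler, 130 x 36 x 41 mm, a bystander
There are look-alikes about, which are no part of the job. Of the things that look like the pen_tray, the middle-sized one is meant.

How it is judged:
By the outcome, as a careful person would: the job done as asked, in the order asked, and still so for the second after the job is handed in, with the robot touching nothing.
Of cartridge_a, cartridge_b, cartridge_c, cartridge_d, cartridge_e only 3 to 5 are there at a start; the rules pass over those that are not, and their reading is None.
At some moment in a run one of cartridge_a, cartridge_b, cartridge_c, cartridge_d, cartridge_e may be knocked a few centimetres aside while the robot is not near it.
It also fails if it takes over 210 s, if anything falls off the work surface, if the arm or the gripper's body presses on something with over 40 N, if the wrist force passes 120 N, or if a joint passes its speed limit or range.

## Robot

A 7-joint arm with a two-finger parallel gripper is mounted at the origin on the work surface. World frame = base frame: x ahead of the robot, y to its left, z up, the work surface at z = 0. Lengths are in m, angles in rad, forces in N, time in s.
With the tool pointing down it reaches from about 0.4 to 0.875 m from the base axis. Payload 19.3 kg.
Tool frame: the origin (TCP) lies at the very end of the fingers, on their centre line; the grasp point (between the pads) lies 19 mm behind it; z points along the fingers, y is the line along which they close (so a half turn about z gives the same grasp; the last joint's range is limited). The gripper opens to 85 mm and grips with 20 to 120 N. Pads are 22 mm wide; open, the fingers measure 114 mm over their backs; the gripper's body (76 mm by 85 mm) begins 54 mm behind the grasp point. The pads swing forward as they close: fully open they stand 13 mm farther back than shut.
Start: joints at [-1.31, 0.521, -0.036, 1.599, 0.021, 1.021, -0.113], TCP at [0.203, 0.591, 0.231] pointing down, gripper open.
Joint ranges: [-2.91, 2.91], [-0.3, 2.13], [-1.5, 1.42], [0.17, 2.43], [-1.26, 4.41], [0.16, 1.93], [-2.52, 2.52]. Speed limits (rad/s): [1.89, 1.89, 2.39, 2.39, 3.01, 3.01, 3.01].

## Interface

Orientations are given as [roll, pitch, yaw] about the fixed x, y, z axes, in that order (R = Rz(yaw) Ry(pitch) Rx(roll)).
In Python, from workcell import observe, grab_frame, job_done gives the robot as it stands.
- The arm moves only by the tool move_arm, never from a script. Its argument "plan" is a list that holds one entry, the list of rows, each a list of 7 numbers: the shift along the tool's x, y, z each as a share of 0.02 m, from -1 to 1, then the turn, a rotation vector about the tool's x, y, z each as a share of 6 degrees, from -1 to 1, then the opening, from -1 (shut) to 1 (fully open). A call has exactly 10 rows; each row shifts and turns the commanded pose from where the row before left it, along the tool's axes as they then stand; what a row does not reach is not made up. A row lasts 1/10 s, in which the tool goes at most 50 mm and 8.59 degrees, less where a joint would pass 70% of its speed; a pose out of reach is approached as far as the arm can. A call with a number of a shift or a turn outside -1 to 1 is refused whole. A call with a gripper value outside its range is refused whole. The fingers move at their own pace and stop on an object; "grip_force" is the grip in N (left out, the last holds). Time passes only in rows, so rows that do not move let the fingers close, or fill a call up. It gives the time, the measured TCP pose, the force, the opening and the grip force at its end, in the units of the state.
- observe(): the state, without advancing time (a new reading comes with each control period).
- grab_frame(name): name is "scene" or "top" or "wrist"; returns a dict with "color" (480x640x3 uint8, red, green, blue), "intrinsics" (3x3 intrinsics, pixels), "position" and "orientation" of the camera in the world; the wrist camera has in their place "tool_from_camera" (4x4, takes a point from camera to tool coordinates, whose origin is the TCP and whose axes are the flange's). Camera axes: x right, y down, z forward; pixel columns grow to the right and rows downward; lengths in m; the calibration is good to about 2 mm. The wrist camera is an equidistant fisheye: a pixel r from the principal point sees the ray r / f radians off the axis. A picture is of the moment at which its call begins: read the wrist's pose just before it. There is no depth.
- job_done(): hands the job in; it is judged then, once.
The state is a dict: "clock": time; "qpos": joint angles; "qd": joint speeds; "joint_efforts": joint torques, N m; "position": TCP position; "tool_rot": TCP orientation; "force": force on the tool from outside, world axes, zero at the start; "moment": the same for the moment, N m; "grip_width": finger opening in m; "finger_force": force on a finger pad.
Only numpy, scipy, OpenCV 4.12 (cv2) and the standard library are available. Lean on these libraries where they do the work, as an engineer would, in place of code of your own. Each camera call takes 0.05 s, during which the arm holds its last target. There are 200 camera calls.

## Working session

There is one attempt and no reset: what is moved stays moved. The work goes in short steps, Python scripts to look and compute and a tool call to move; the robot and the scene stay as the last step left them, time stands still between calls to the robot, and variables do not carry over. Pictures are saved under pics/ and viewed, at most 14 in all, crops included, and the job is handed in when it is done.

Besides the shell and the picture viewer there is one more tool, called after "Call:" in YAML: its name, and indented under it one key for each argument. move_arm: Moves the arm, as the interface text tells. Shift numbers are shares of 0.02 m and turn numbers shares of 6 degrees, none past 1 either way. Its arguments: {"type":"object","properties":{"plan":{"type":"array"},"grip_force":{"type":"number"}},"required":["plan"]}

```bash
ls; mkdir -p pics; cat > h.py <<'E'
import numpy as np, cv2
from scipy.spatial.transform import Rotation as R
from workcell import observe, grab_frame, job_done
def mat(o):
    o=np.asarray(o,float)
    return o if o.shape==(3,3) else R.from_euler('xyz',o).as_matrix()
def ray(f,u,v):
    K=np.array(f['intrinsics']); d=np.array([(u-K[0,2])/K[0,0],(v-K[1,2])/K[1,1],1.])
    return np.array(f['position']), mat(f['orientation'])@d
def onplane(f,u,v,z):
    p,d=ray(f,u,v); return p+d*(z-p[2])/d[2]
def proj(f,P):
    K=np.array(f['intrinsics']); c=mat(f['orientation']).T@(np.array(P)-np.array(f['position'])); return (K@c/c[2])[:2]
def save(name,f): cv2.imwrite('pics/'+name+'.png',f['color'][:,:,::-1])
E
python3 - <<'E'
from h import *
for n in('scene','top'):
    f=grab_frame(n); save(n+'0',f); print(n,np.round(f['position'],3),f['orientation'],np.array(f['intrinsics']).tolist())
    np.save(n+'0.npy',f,allow_pickle=True)
o=observe()
for k in o: print(k,np.round(o[k],3))
E
```

```text
pics
scene [1.016 0.019 0.966] [-2.61273013 -0.01158774  1.72418299] [[451.7568033873232, 0.0, 319.1234481155917], [0.0, 451.7568033873232, 241.8358439870813], [0.0, 0.0, 1.0]]
top [ 0.401 -0.059  1.38 ] [-3.06016119  0.00457202 -1.58937242] [[493.7327948707136, 0.0, 310.91366378659455], [0.0, 493.7327948707136, 238.20460453989548], [0.0, 0.0, 1.0]]
clock 0.1
qpos [-1.31   0.522 -0.036  1.6    0.021  1.021 -0.113]
qd [-0.001 -0.002  0.    -0.002  0.     0.001 -0.001]
joint_efforts [ 3.0000e-03 -9.2848e+01  1.9840e+00 -3.7053e+01  1.8000e-02  5.0000e-03
 -0.0000e+00]
position [0.203 0.591 0.231]
tool_rot [-3.141  0.     2.811]
force [-0.288  0.422 -0.467]
moment [0.017 0.008 0.006]
finger_force 0.0
grip_width 0.085
```

View pics/scene0.png

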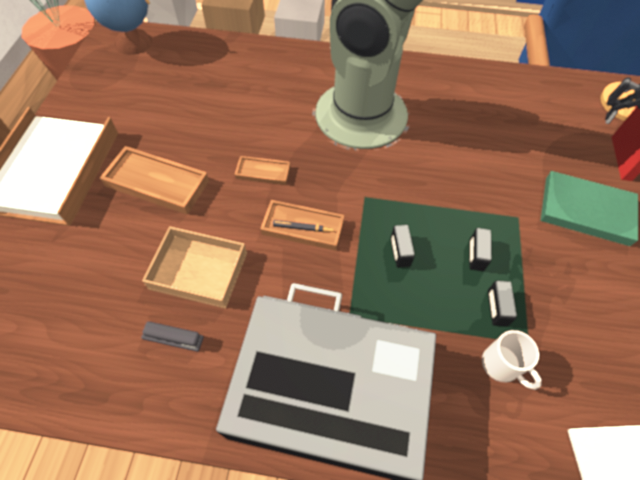

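View pics/top0.png

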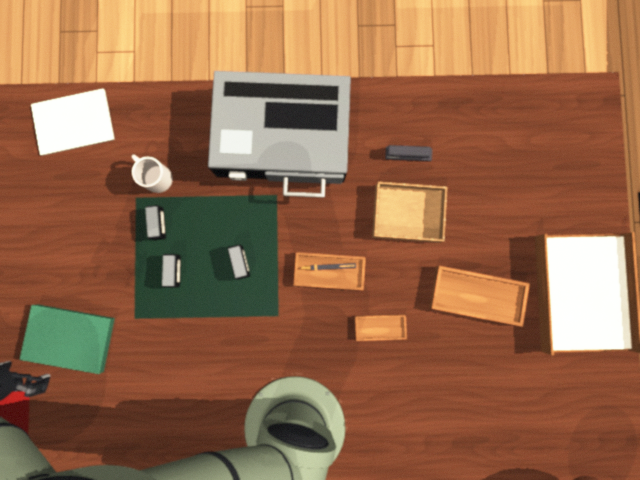

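The scene has three cartridges on the mat at top px (154,222), (171,270) and (238,262), and a white mug at (152,174). The printer is at (280,125) with its bar handle at (304,190), the carton at (410,212) and the stapler at (409,153).

Three things look like the tray: small (380,328), middle-sized with the pen in it (330,271), and large (481,296). I take the middle one. It measures about 196x100 mm, and I'll confirm that in a crop.

```bash
python3 - <<'E'
from h import *
f=np.load('top0.npy',allow_pickle=True).item(); im=f['color']; hsv=cv2.cvtColor(im,cv2.COLOR_RGB2HSV)
H,S,V=[hsv[...,i].astype(int) for i in range(3)]
def rects(m,z,box,amin,name):
    x0,y0,x1,y1=box; mm=np.zeros_like(m,np.uint8); mm[y0:y1,x0:x1]=m[y0:y1,x0:x1]
    for c in cv2.findContours(mm,cv2.RETR_EXTERNAL,cv2.CHAIN_APPROX_NONE)[0]:
        if cv2.contourArea(c)<amin: continue
        P=np.array([onplane(f,u,v,z)[:2] for u,v in c[:,0]]).astype(np.float32)
        (cx,cy),(w,h),a=cv2.minAreaRect(P*1000)
        print(name,'px',c[:,0].mean(0).round(),'xy',round(cx),round(cy),'size',round(w),round(h),'ang',round(a,1))
grey=(S<45)&(V>90)&(V<215)
rects(grey,.125,(195,60,365,190),2000,'printer')
rects(grey,.056,(135,196,280,318),60,'cart')
wood=(H<20)&(S>90)&(V>150)
rects(wood,.027,(285,240,375,300),300,'tray'); rects((H<25)&(S>60)&(V>130),.045,(368,178,455,248),300,'carton')
rects((H<20)&(S>90)&(V>150),.027,(345,310,415,345),100,'small');rects(wood,.027,(425,260,535,330),300,'large')
rects((V>200)&(S<40),.085,(270,170,340,205),20,'handle')
cr=im[165:325,125:375]; cv2.imwrite('pics/crop1.png',cv2.resize(cr,None,fx=3.2,fy=3.2,interpolation=cv2.INTER_CUBIC)[:,:,::-1])
E
```

```text
printer px [282. 130.] xy 789 23 size 358 298 ang 86.5
cart px [168. 270.] xy 431 329 size 81 32 ang 0.2
cart px [239. 261.] xy 452 140 size 83 43 ang 13.7
cart px [152. 221.] xy 563 373 size 83 34 ang 5.4
tray px [329. 271.] xy 422 -104 size 194 96 ang 85.1
carton px [413. 222.] xy 575 -329 size 237 189 ang 88.9
small px [381. 328.] xy 265 -240 size 70 141 ang 0.6
large px [480. 295.] xy 347 -512 size 252 123 ang 77.6
handle px [304. 190.] xy 643 -39 size 107 46 ang 87.3
```

View pics/crop1.png

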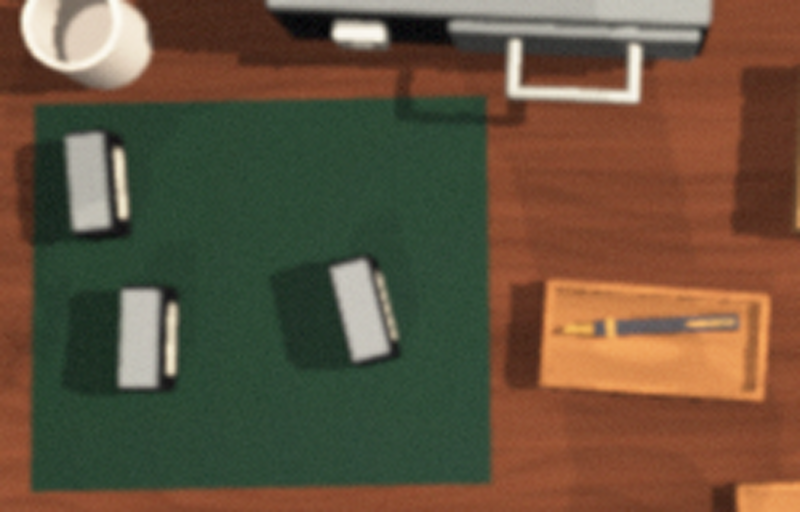

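The crop shows the pen lying along y in the middle-sized tray at full px about (330,271), with its brass tip to the left (+y). That tray is 194x96 mm, the small one 141x70 and the large one 252x123, so it is the middle-sized one. I'll move above the handle first and look from there.

Call:
move_arm:
  plan:
    - [[0,0,0,0,0,1,0],[0,0,0,0,0,1,0],[0,0,0,0,0,1,0],[0,0,0,0,0,1,0],[0,0,0,0,0,1,0],[0,0,0,0,0,1,0],[0,0,0,0,0,1,0],[0,0,0,0,0,1,0],[0,0,0,0,0,1,0],[0,0,0,0,0,1,0]]

```text
clock: 1.1
position: [0.203, 0.5909, 0.231]
tool_rot: [-3.141, 0.001, 1.759]
force: [-1.1, 0.1, -0.1]
grip_width: 0.0429
finger_force: 0.0
```

Call:
move_arm:
  plan:
    - [[0,0,0,0,0,1,0],[0,0,0,0,0,1,0],[0,0,0,0,0,0.34,0],[-0.8,0.58,0,0,0,0,0],[-0.8,0.58,0,0,0,0,0],[-0.8,0.58,0,0,0,0,0],[-0.8,0.58,0,0,0,0,0],[-0.8,0.58,0,0,0,0,0],[-0.8,0.58,0,0,0,0,0],[-0.8,0.58,0,0,0,0,0]]

```text
clock: 2.1
position: [0.2791, 0.4737, 0.2313]
tool_rot: [-3.142, 0.0, 1.518]
force: [-0.5, 0.8, 0.4]
grip_width: 0.0427
finger_force: 0.0
```

Call:
move_arm:
  plan:
    - [[-0.8,0.58,0,0,0,0,0],[-0.8,0.58,0,0,0,0,0],[-0.8,0.58,0,0,0,0,0],[-0.8,0.58,0,0,0,0,0],[-0.8,0.58,0,0,0,0,0],[-0.8,0.58,0,0,0,0,0],[-0.8,0.58,0,0,0,0,0],[-0.8,0.58,0,0,0,0,0],[-0.8,0.58,0,0,0,0,0],[-0.8,0.58,0,0,0,0,0]]

```text
clock: 3.1
position: [0.3863, 0.3077, 0.2314]
tool_rot: [3.142, -0.0, 1.518]
force: [0.0, 0.5, 0.8]
grip_width: 0.0429
finger_force: 0.0
```

Call:
move_arm:
  plan:
    - [[-0.8,0.58,0,0,0,0,0],[-0.8,0.58,0,0,0,0,0],[-0.8,0.58,0,0,0,0,0],[-0.8,0.58,0,0,0,0,0],[-0.8,0.58,0,0,0,0,0],[-0.8,0.58,0,0,0,0,0],[-0.8,0.58,0,0,0,0,0],[-0.8,0.58,0,0,0,0,0],[-0.8,0.58,0,0,0,0,0],[-0.8,0.58,0,0,0,0,0]]

```text
clock: 4.1
position: [0.4935, 0.1418, 0.2313]
tool_rot: [3.142, -0.0, 1.518]
force: [0.2, 0.2, 0.1]
grip_width: 0.0427
finger_force: 0.0
```

Call:
move_arm:
  plan:
    - [[-0.8,0.58,0,0,0,0,0],[-0.8,0.58,0,0,0,0,0],[-0.8,0.58,0,0,0,0,0],[-0.8,0.58,0,0,0,0,0],[-0.8,0.58,0,0,0,0,0],[-0.8,0.58,0,0,0,0,0],[-0.8,0.58,0,0,0,0,0],[-0.8,0.58,0,0,0,0,0],[-0.8,0.58,0,0,0,0,0],[-0.8,0.58,0,0,0,0,0]]

```text
clock: 5.1
position: [0.6007, -0.0241, 0.2313]
tool_rot: [-3.141, -0.0, 1.518]
force: [0.9, -0.5, 0.9]
grip_width: 0.043
finger_force: 0.0
```

```bash
cat >> h.py <<'E'
def wcam(f,o):
    T=np.eye(4); T[:3,:3]=mat(o['tool_rot']); T[:3,3]=o['position']; return T@np.array(f['tool_from_camera'])
def wray(f,C,u,v):
    K=np.array(f['intrinsics']); a=np.array([(u-K[0,2])/K[0,0],(v-K[1,2])/K[1,1]]); r=np.hypot(*a)
    d=np.array([*(a/max(r,1e-9)*np.sin(r)),np.cos(r)]); return C[:3,3],C[:3,:3]@d
def wplane(f,C,u,v,z):
    p,d=wray(f,C,u,v); return p+d*(z-p[2])/d[2]
def wproj(f,C,P):
    K=np.array(f['intrinsics']); c=C[:3,:3].T@(np.array(P)-C[:3,3]); r=np.hypot(c[0],c[1]); t=np.arctan2(r,c[2])
    return np.array([K[0,0]*t*c[0]/r+K[0,2],K[1,1]*t*c[1]/r+K[1,2]])
def shot(name):
    o=observe(); f=grab_frame('wrist'); save(name,f); np.save(name+'.npy',dict(f=f,o=o),allow_pickle=True); return f,o,wcam(f,o)
def load(name):
    d=np.load(name+'.npy',allow_pickle=True).item(); return d['f'],d['o'],wcam(d['f'],d['o'])
def to(p,yaw):
    "shares to get to tool-down pose: turn first, then shift in the turned tool's axes"
    o=observe(); A=mat(o['tool_rot']); B=R.from_euler('xyz',[np.pi,0,np.radians(yaw)]).as_matrix()
    t=R.from_matrix(A.T@B).as_rotvec(degrees=True)/6; s=B.T@(np.array(p)-o['position'])/.02
    print('pos',np.round(o['position'],4),'rot',np.round(np.degrees(o['tool_rot']),1),'w',round(float(o['grip_width']),4),'F',np.round(o['force'],1),'t',round(o['clock'],1))
    print('turn',t.round(2),'shift',s.round(2))
E
python3 - <<'E'
from h import *
f,o,C=shot('w1'); to([.625,-.041,.066],87)
print(np.array(f['intrinsics']).round(1).tolist(),C.round(3).tolist(),np.array(f['tool_from_camera']).round(3).tolist())
t=np.load('top0.npy',allow_pickle=True).item(); 
for P in ([.625,-.041,.085],[.669,-.041,.1]): print(wproj(f,C,P))
E
```

```text
pos [ 0.6018 -0.0272  0.2314] rot [1.80e+02 1.00e-01 8.69e+01] w 0.0427 F [-2.5 -2.9 -1.5] t 5.2
turn [ 0.01  0.02 -0.02] shift [-0.63  1.19  8.27]
[[371.6, 0.0, 318.1], [0.0, 371.6, 242.5], [0.0, 0.0, 1.0]] [[0.999, -0.049, -0.014, 0.604], [-0.051, -0.957, -0.284, 0.048], [0.0, 0.285, -0.959, 0.375], [0.0, 0.0, 0.0, 1.0]] [[0.001, -0.959, -0.285, 0.072], [1.0, 0.001, 0.001, -0.0], [-0.001, -0.285, 0.959, -0.144], [0.0, 0.0, 0.0, 1.0]]
[348.73515062 244.32614512]
[405.4288901  247.03800045]
```

View pics/w1.png

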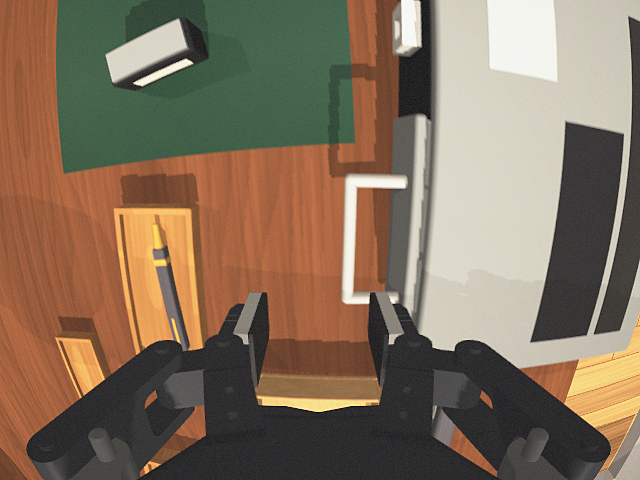

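The wrist view shows the handle bar at px x≈349, from row 178 to 299. The drawer front is at x≈405 and the catch button boss at (406,25). The pen is in its tray, tip at (155,226).

```bash
python3 - <<'E'
from h import *
f,o,C=load('w1'); im=f['color']; hsv=cv2.cvtColor(im,cv2.COLOR_RGB2HSV)
m=((hsv[...,1]<60)&(hsv[...,2]>170)).astype(np.uint8)
m[:165]=0;m[305:]=0;m[:,:335]=0;m[:,372:]=0
xs=[];
rows=range(195,285,5); L=[];
for r in rows:
    c=np.where(m[r,:372])[0]
    if len(c): L.append(wplane(f,C,c.mean(),r,.085))
L=np.array(L); p=np.polyfit(L[:,1],L[:,0],1); print('bar slope deg',np.degrees(np.arctan(p[0])),'x at -.04',np.polyval(p,-.04))
ys=np.where(m[:,346:352].any(1))[0]; print(ys.min(),ys.max()); a=wplane(f,C,349,ys.min(),.085);b=wplane(f,C,349,ys.max(),.085);print(a,b,(a+b)/2)
h=(a+b)/2; to([np.polyval(p,h[1]),h[1],.066],87)
for uv in((407,116),(391,290),(430,100)): print(wplane(f,C,*uv,.108))
E
```

```text
bar slope deg 3.5379116113271194 x at -.04 0.6250791161111823
175 303
[0.62705852 0.01565143 0.085     ] [ 0.62397988 -0.09412701  0.085     ] [ 0.6255192  -0.03923779  0.085     ]
pos [ 0.6018 -0.0272  0.2314] rot [1.80e+02 1.00e-01 8.69e+01] w 0.0427 F [-2.5 -2.9 -1.5] t 5.2
turn [ 0.01  0.02 -0.02] shift [-0.54  1.2   8.27]
[0.66916116 0.06017832 0.108     ]
[ 0.65624559 -0.07365602  0.108     ]
[0.68708537 0.07224875 0.108     ]
```

Call:
move_arm:
  plan:
    - [[-0.54,0.6,0,0,0,0.07,0],[0,0.6,0,0,0,0,0],[0,0,1,0,0,0,0],[0,0,1,0,0,0,0],[0,0,1,0,0,0,0],[0,0,1,0,0,0,0],[0,0,1,0,0,0,0],[0,0,1,0,0,0,0],[0,0,1,0,0,0,0],[0,0,1,0,0,0,0]]

```text
clock: 6.15
position: [0.6237, -0.0353, 0.0706]
tool_rot: [-3.142, 0.0, 1.511]
force: [0.5, -0.7, -0.2]
grip_width: 0.0428
finger_force: 0.0
```

Call:
move_arm:
  plan:
    - [[0,0,0.27,0,0,0,0],[0,0,0,0,0,0,-1],[0,0,0,0,0,0,-1],[0,0,0,0,0,0,-1],[0,0,0,0,0,0,-1],[0,0,0,0,0,0,-1],[0,0,0,0,0,0,-1],[0,0,0,0,0,0,-1],[0,0,0,0,0,0,-1],[0,0,0,0,0,0,-1]]
  grip_force: 60

```text
clock: 7.15
position: [0.6245, -0.035, 0.0668]
tool_rot: [3.14, 0.0, 1.511]
force: [-1.3, -2.0, 7.8]
grip_width: 0.0079
finger_force: 58.8
```

Call:
move_arm:
  plan:
    - [[0,-0.7,0,0,0,0,-1],[0,-0.7,0,0,0,0,-1],[0,-0.7,0,0,0,0,-1],[0,-0.7,0,0,0,0,-1],[0,-0.7,0,0,0,0,-1],[0,-0.7,0,0,0,0,-1],[0,-0.7,0,0,0,0,-1],[0,-0.4,0,0,0,0,-1],[0,-0.2,0,0,0,0,-1],[0,-0.1,0,0,0,0,-1]]

```text
clock: 8.15
position: [0.514, -0.0282, 0.0668]
tool_rot: [3.137, 0.0, 1.511]
force: [7.9, -2.3, -1.2]
grip_width: 0.0075
finger_force: 59.5
```

Call:
move_arm:
  plan:
    - [[0,-0.1,0,0,0,0,-1],[0,-0.1,0,0,0,0,-1],[0,0,0,0,0,0,-1],[0,0,0,0,0,0,-1],[0,0,0,0,0,0,-1],[0,0,0,0,0,0,-1],[0,0,0,0,0,0,-1],[0,0,0,0,0,0,-1],[0,0,0,0,0,0,-1],[0,0,0,0,0,0,-1]]

```text
clock: 9.15
position: [0.5125, -0.0281, 0.0669]
tool_rot: [3.133, 0.001, 1.511]
force: [21.1, -3.1, -14.1]
grip_width: 0.0077
finger_force: 58.7
```

Call:
move_arm:
  plan:
    - [[0,0.2,0,0,0,0,-1],[0,0.2,0,0,0,0,-1],[0,0.1,0,0,0,0,-1],[0,0,0,0,0,0,-0.5],[0,0,0,0,0,0,-0.2],[0,0,0,0,0,0,0.1],[0,0,0,0,0,0,0.1],[0,0,0,0,0,0,0.1],[0,0,0,0,0,0,0.1],[0,0,0,0,0,0,0.1]]

```text
clock: 10.15
position: [0.5182, -0.0283, 0.0659]
tool_rot: [-3.142, 0.0, 1.511]
force: [0.5, -0.2, -1.0]
grip_width: 0.0476
finger_force: 0.0
```

Call:
move_arm:
  plan:
    - [[0,0,-0.5,0,0,0,0.1],[0,0,-1,0,0,0,0.1],[0,0,-1,0,0,0,0.1],[0,0,-1,0,0,0,0.1],[0,0,-1,0,0,0,0.1],[0,0,-1,0,0,0,0.1],[0,0,-1,0,0,0,0.1],[0,0,-1,0,0,0,0.1],[0,0,-1,0,0,0,0.1],[0,0,0,0,0,0,0.1]]

```text
clock: 11.15
position: [0.5192, -0.0285, 0.2387]
tool_rot: [3.138, -0.001, 1.511]
force: [0.4, 0.0, -1.0]
grip_width: 0.0466
finger_force: 0.0
```

```bash
python3 - <<'E'
from h import *
f,o,C=shot('w2'); to([.6,-.08,.25],87)
f=grab_frame('top'); np.save('top1.npy',f,allow_pickle=True); save('top1',f)
E
```

```text
pos [ 0.5187 -0.0283  0.2373] rot [179.9  -0.   86.6] w 0.047 F [-0.9  0.3 -0.2] t 11.2
turn [ 0.02 -0.01 -0.07] shift [-2.37  4.2  -0.63]
```

View pics/w2.png

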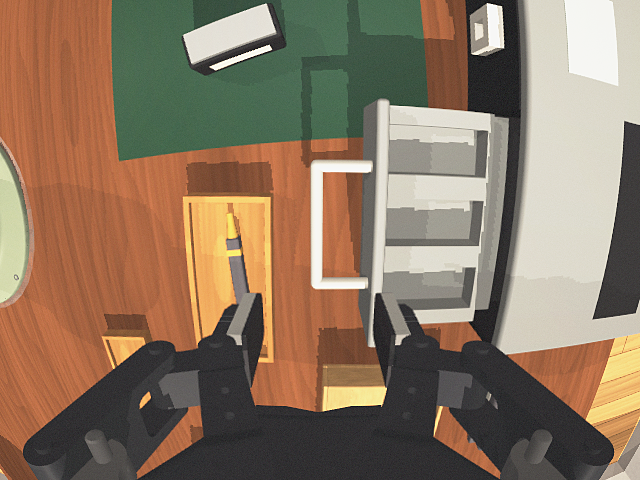

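The drawer stays out, with three bays visible at px about (430,152), (430,215) and (430,275). I'll enlarge the picture to read the bay corners.

```bash
python3 - <<'E'
from h import *
f,o,C=load('w2'); cr=f['color'][90:330,355:525]; cv2.imwrite('pics/w2c.png',cv2.resize(cr,None,fx=2.5,fy=2.5,interpolation=cv2.INTER_CUBIC)[:,:,::-1])
E
```

```text
(no output)
```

View pics/w2c.png

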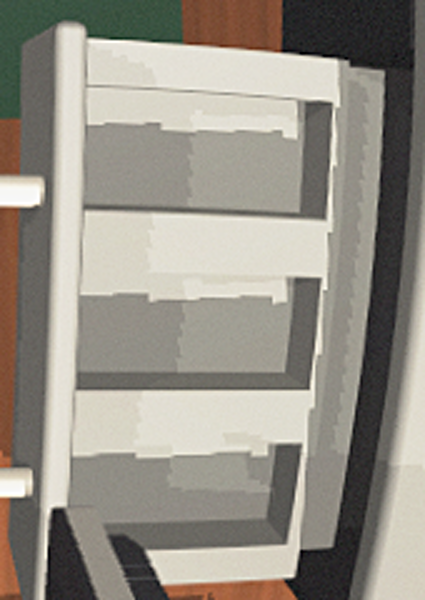

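```bash
python3 - <<'E'
from h import *
f,o,C=load('w2')
a=np.radians(-3.5); Rz=np.array([[np.cos(a),-np.sin(a)],[np.sin(a),np.cos(a)]])
h=wplane(f,C,317,224,.085); print('handle',h)
for n,uv in dict(t_ur=(333,101),t_lr=(326,217),t_ll=(83,209),m_ur=(323,277),m_lr=(310,389),m_ll=(76,389),b_ur=(300,442),b_lr=(288,548),b_l=(66,535)).items():
    P=wplane(f,C,uv[0]/2.5+355,uv[1]/2.5+90,.07); print(n,P.round(4), 'local rel (.5195,-.033)',(Rz.T@(P[:2]-[.5195,-.033])).round(4))
E
```

```text
handle [ 0.51896136 -0.02881733  0.085     ]
t_ur [0.6762 0.0457 0.07  ] local rel (.5195,-.033) [0.1516 0.0881]
t_lr [0.6733 0.0035 0.07  ] local rel (.5195,-.033) [0.1513 0.0459]
t_ll [0.5819 0.0083 0.07  ] local rel (.5195,-.033) [0.0598 0.045 ]
m_ur [ 0.6728 -0.0186  0.07  ] local rel (.5195,-.033) [0.1521 0.0237]
m_lr [ 0.6698 -0.0613  0.07  ] local rel (.5195,-.033) [ 0.1517 -0.0191]
m_ll [ 0.5784 -0.0557  0.07  ] local rel (.5195,-.033) [ 0.0602 -0.019 ]
b_ur [ 0.6672 -0.0824  0.07  ] local rel (.5195,-.033) [ 0.1504 -0.0403]
b_lr [ 0.6665 -0.1278  0.07  ] local rel (.5195,-.033) [ 0.1525 -0.0856]
b_l [ 0.5747 -0.1131  0.07  ] local rel (.5195,-.033) [ 0.06   -0.0766]
```

Call:
move_arm:
  plan:
    - [[0,0,0,0,0,-1,0.4],[0,0,0,0,0,-1,0.4],[0,0,0,0,0,-1,0.4],[0,0,0,0,0,-1,0.4],[0,0,0,0,0,-1,0.4],[0,0,0,0,0,-1,0.4],[0,0,0,0,0,-1,0.4],[0,0,0,0,0,-1,0.4],[0,0,0,0,0,-1,0.4],[0,0,0,0,0,-1,0.4]]

```text
clock: 12.25
position: [0.5178, -0.0284, 0.2352]
tool_rot: [-3.141, -0.001, 2.563]
force: [-0.0, 0.1, 1.0]
grip_width: 0.0599
finger_force: 0.0
```

Call:
move_arm:
  plan:
    - [[0,0,0,0,0,-1,0.4],[0,0,0,0,0,-1,0.4],[0,0,0,0,0,-1,0.4],[0,0,0,0,0,-1,0.4],[0,0,0,0,0,-1,0.4],[0,0,0,0,0,-1,0.4],[0,0,0,0,0,-1,0.4],[0,0,0,0,0,-0.85,0.4],[-0.1,0.9,0,0,0,0,0.4],[-0.1,0.9,0,0,0,0,0.4]]

```text
clock: 13.25
position: [0.5131, 0.0075, 0.2352]
tool_rot: [3.141, -0.001, -2.904]
force: [0.2, 0.2, -0.1]
grip_width: 0.0595
finger_force: 0.0
```

Call:
move_arm:
  plan:
    - [[-0.1,0.9,0.2,0,0,0,0.4],[-0.1,0.9,0.2,0,0,0,0.4],[-0.1,0.9,0.2,0,0,0,0.4],[-0.1,0.9,0.2,0,0,0,0.4],[-0.1,0.9,0.2,0,0,0,0.4],[-0.1,0.9,0.2,0,0,0,0.4],[0,0.9,0.2,0,0,0,0.4],[0,0.8,0.4,0,0,0,0.4],[0,0,0,0,0,0,0.4],[0,0,0,0,0,0,0.4]]

```text
clock: 14.25
position: [0.4914, 0.148, 0.1994]
tool_rot: [-3.141, -0.001, -2.902]
force: [0.1, -1.0, 0.2]
grip_width: 0.0596
finger_force: 0.0
```

```bash
cat >> h.py <<'E'
def carts(f,C,z=.056):
    "grey cartridge tops in a wrist picture: world centre, size, yaw (deg, -90..90 of long side)"
    hsv=cv2.cvtColor(f['color'],cv2.COLOR_RGB2HSV); m=((hsv[...,1]<40)&(hsv[...,2]>120)).astype(np.uint8)
    m=cv2.morphologyEx(m,cv2.MORPH_OPEN,np.ones((3,3))); out=[]
    for c in cv2.findContours(m,cv2.RETR_EXTERNAL,cv2.CHAIN_APPROX_NONE)[0]:
        if cv2.contourArea(c)<800: continue
        P=np.array([wplane(f,C,u,v,z)[:2] for u,v in c[:,0]])
        (cx,cy),(w,h),a=cv2.minAreaRect((P*1000).astype(np.float32))
        if h>w: w,h,a=h,w,a+90
        a=(a+90)%180-90
        if 70<w<105 and 25<h<50: out.append((cx/1000,cy/1000,a)); print('cart px',c[:,0].mean(0).round(),'xy',round(cx,1),round(cy,1),'size',round(w,1),round(h,1),'yaw',round(a,1))
    return out
E
python3 - <<'E'
from h import *
f,o,C=shot('w3'); 
for c in carts(f,C): to([c[0],c[1],.029],c[2]+180)
E
```

```text
cart px [532. 211.] xy 430.0 329.1 size 81.0 34.7 yaw -1.5
cart px [326. 176.] xy 450.5 144.6 size 80.7 30.8 yaw 13.5
pos [0.4917 0.1476 0.1997] rot [-180.    -0.  -166.3] w 0.0599 F [-0.  -0.6 -0. ] t 14.3
turn [-0.   -0.01  2.53] shift [3.33 8.99 8.54]
pos [0.4917 0.1476 0.1997] rot [-180.    -0.  -166.3] w 0.0599 F [-0.  -0.6 -0. ] t 14.3
turn [-0.   -0.01  0.03] shift [2.04 0.33 8.54]
```

View pics/w3.png

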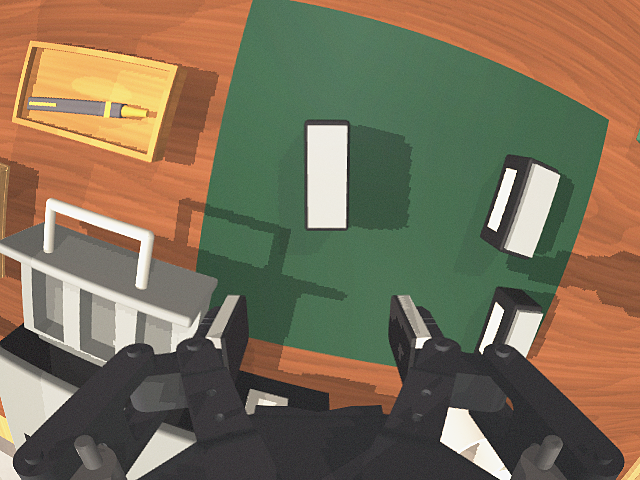

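The picture shows the near cartridge upright and centred at px (327,175). The other two are at (520,205) and (515,325).

Call:
move_arm:
  plan:
    - [[0.7,0.11,0,0,0,0.03,0.4],[0.7,0.11,0,0,0,0,0.4],[0.64,0.11,0.5,0,0,0,0.4],[0,0,1,0,0,0,0.4],[0,0,1,0,0,0,0.4],[0,0,1,0,0,0,0.4],[0,0,1,0,0,0,0.4],[0,0,1,0,0,0,0.4],[0,0,1,0,0,0,0.4],[0,0,1,0,0,0,0.4]]

```text
clock: 15.3
position: [0.4509, 0.1443, 0.0493]
tool_rot: [-3.141, 0.0, -2.907]
force: [1.0, 0.5, 0.5]
grip_width: 0.0599
finger_force: 0.0
```

Call:
move_arm:
  plan:
    - [[0,0,0.7,0,0,0,0.4],[0,0,0.34,0,0,0,0.4],[0,0,0,0,0,0,0.4],[0,0,0,0,0,0,-1],[0,0,0,0,0,0,-1],[0,0,0,0,0,0,-1],[0,0,0,0,0,0,-1],[0,0,0,0,0,0,-1],[0,0,0,0,0,0,-1],[0,0,0,0,0,0,-1]]
  grip_force: 40

```text
clock: 16.3
position: [0.451, 0.1452, 0.03]
tool_rot: [-3.142, 0.001, -2.906]
force: [-1.1, -1.8, 6.5]
grip_width: 0.0353
finger_force: 40.2
```

Call:
move_arm:
  plan:
    - [[0,0,-0.5,0,0,0,-1],[0,0,-1,0,0,0,-1],[0,0,-1,0,0,0,-1],[0,0,-1,0,0,0,-1],[0,0,-1,0,0,0,-1],[0,0,-1,0,0,0,-1],[0,0,-0.5,0,0,0,-1],[0,0,0,0,0,0,-1],[0,0,0,0,0,0,-1],[0,0,0,0,0,0,-1]]

```text
clock: 17.3
position: [0.4501, 0.1451, 0.1484]
tool_rot: [-3.141, -0.001, -2.906]
force: [0.5, 0.8, -1.4]
grip_width: 0.0353
finger_force: 40.3
```

```bash
cat > wt.py <<'E'
from h import *
F=[]
for i in range(6):
    F.append(observe()['force']); f=grab_frame('wrist')
F=np.array(F); print('F mean',F.mean(0).round(2),'z',F[:,2].round(2))
E
python3 wt.py; python3 - <<'E'
from h import *
to([.6221,-.0373,.16],176.5)
E
```

```text
F mean [ 0.1   0.06 -0.94] z [-1.35 -0.91 -0.66 -1.39 -0.68 -0.66]
pos [0.4504 0.1452 0.1488] rot [-180.    -0.  -166.5] w 0.0355 F [ 0.7 -0.4 -0.6] t 17.6
turn [-0.   -0.01  2.83] shift [-9.13 -8.58 -0.56]
```

Net force is about 0.9 N, so this one is spent and goes in the carton.

```bash
python3 - <<'E'
from h import *
f=np.load('top1.npy',allow_pickle=True).item()
P=[onplane(f,*uv,.045) for uv in((377,183),(447,185),(444,241),(374,239))]
print(np.round(P,3).tolist(),np.mean(P,0).round(3)); c=np.mean(P,0)
im=f['color'][165:260,355:465]; cv2.imwrite('pics/c2.png',cv2.resize(im,None,fx=5,fy=5,interpolation=cv2.INTER_CUBIC)[:,:,::-1])
to([c[0],c[1]-.04,.14],181)
E
```

```text
[[0.658, -0.238, 0.045], [0.649, -0.429, 0.045], [0.495, -0.415, 0.045], [0.504, -0.226, 0.045]] [ 0.577 -0.327  0.045]
pos [0.4504 0.1452 0.1488] rot [-180.    -0.  -166.5] w 0.0355 F [ 0.7 -0.4 -0.6] t 17.6
turn [-0.   -0.01  2.08] shift [ -5.86 -25.73   0.44]
```

View pics/c2.png

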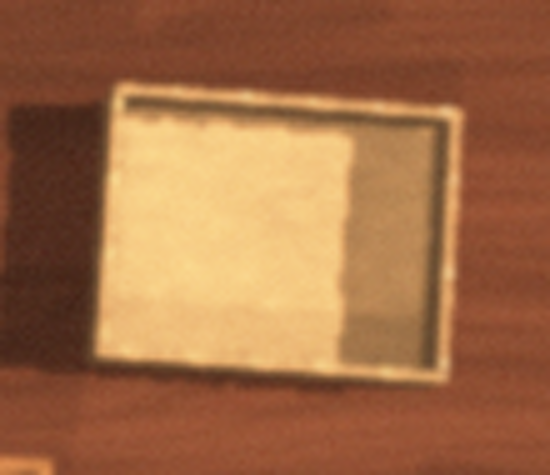

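The carton corners are clear in the crop: yaw is about -4°, centre (0.577,-0.327), and it is empty.

Call:
move_arm:
  plan:
    - [[0,0,-0.5,0,0,1,-1],[0,0,-0.5,0,0,1,-1],[0,0,-0.2,0,0,0.92,-1],[-0.3,-0.93,0,0,0,0,-1],[-0.3,-0.93,0,0,0,0,-1],[-0.3,-0.93,0,0,0,0,-1],[-0.3,-0.93,0,0,0,0,-1],[-0.3,-0.93,0,0,0,0,-1],[-0.3,-0.93,0,0,0,0,-1],[-0.3,-0.93,0,0,0,0,-1]]

```text
clock: 18.6
position: [0.4834, 0.0116, 0.173]
tool_rot: [-3.142, -0.0, 3.072]
force: [-0.5, -0.4, -0.1]
grip_width: 0.0356
finger_force: 40.4
```

Call:
move_arm:
  plan:
    - [[-0.3,-0.93,0,0,0,0,-1],[-0.3,-0.93,0,0,0,0,-1],[-0.3,-0.93,0,0,0,0,-1],[-0.3,-0.93,0,0,0,0,-1],[-0.3,-0.93,0,0,0,0,-1],[-0.3,-0.93,0,0,0,0,-1],[-0.3,-0.93,0,0,0,0,-1],[-0.3,-0.93,0,0,0,0,-1],[-0.3,-0.93,0,0,0,0,-1],[-0.3,-0.93,0,0,0,0,-1]]

```text
clock: 19.6
position: [0.5302, -0.1781, 0.1729]
tool_rot: [3.142, -0.0, 3.072]
force: [-0.2, 0.2, -0.4]
grip_width: 0.0349
finger_force: 40.4
```

Call:
move_arm:
  plan:
    - [[-0.3,-0.93,0,0,0,0,-1],[-0.3,-0.93,0,0,0,0,-1],[-0.3,-0.93,0,0,0,0,-1],[-0.3,-0.93,0,0,0,0,-1],[-0.3,-0.93,0,0,0,0,-1],[-0.3,-0.93,0,0,0,0,-1],[-0.3,-0.93,0,0,0,0,-1],[-0.1,-0.93,0,0,0,0,-1],[0,-0.93,0,0,0,0,-1],[0,-0.93,0,0,0,0,-1]]

```text
clock: 20.6
position: [0.5606, -0.3672, 0.173]
tool_rot: [3.142, -0.0, 3.071]
force: [-0.6, 0.2, -0.5]
grip_width: 0.0351
finger_force: 40.4
```

```bash
python3 - <<'E'
from h import *
f,o,C=shot('w4'); to([.5742,-.367,.037],176)
E
python3 wt.py
```

```text
pos [ 0.5594 -0.3708  0.1731] rot [-179.9   -0.   175.8] w 0.0351 F [-4.1 -3.  -0.3] t 20.6
turn [-0.02 -0.01 -0.03] shift [-0.72  0.24  6.8 ]
F mean [-0.84 -0.2  -0.91] z [-0.34 -1.29 -1.53 -0.07 -1.21 -1.05]
```

View pics/w4.png

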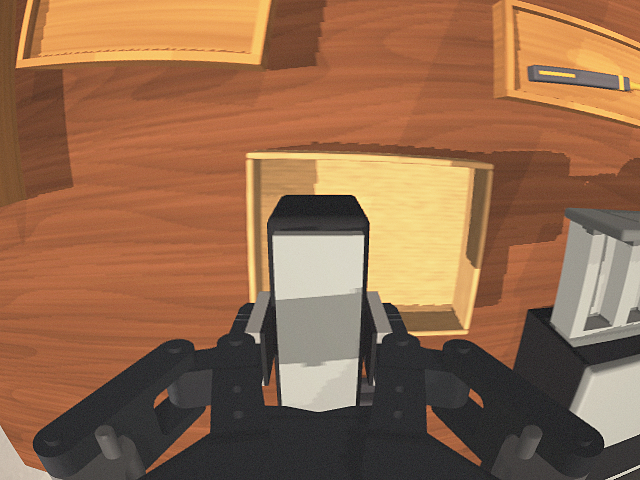

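The held cartridge is at px (320,310), over the left half of the carton, and it weighs about 0.9 N again. I'll lower it in.

Call:
move_arm:
  plan:
    - [[-0.7,0.35,0,0,0,0,-1],[0,0,1,0,0,0,-1],[0,0,1,0,0,0,-1],[0,0,1,0,0,0,-1],[0,0,1,0,0,0,-1],[0,0,1,0,0,0,-1],[0,0,0.8,0,0,0,-1],[0,0,0.6,0,0,0,-1],[0,0,0.3,0,0,0,-1],[0,0,0.05,0,0,0,-1]]

```text
clock: 21.95
position: [0.5755, -0.3597, 0.0377]
tool_rot: [3.141, -0.0, 3.072]
force: [-0.9, 0.0, -1.4]
grip_width: 0.0353
finger_force: 40.3
```

Call:
move_arm:
  plan:
    - [[0,0,0,0,0,0,-1],[0,0,0,0,0,0,0],[0,0,0,0,0,0,0.1],[0,0,0,0,0,0,0.1],[0,0,-0.5,0,0,0,0.1],[0,0,-1,0,0,0,0.1],[0,0,-1,0,0,0,0.1],[0,0,-1,0,0,0,0.1],[0,0,-1,0,0,0,0.1],[0,0,-1,0,0,0,0.1]]

```text
clock: 22.95
position: [0.5755, -0.36, 0.1499]
tool_rot: [-3.141, 0.001, 3.072]
force: [0.2, 0.0, -0.2]
grip_width: 0.0469
finger_force: 0.0
```

Call:
move_arm:
  plan:
    - [[0,0,-1,0,0,0,0.4],[0,0,-1,0,0,0,0.4],[0,0,-0.5,0,0,0,0.4],[0,0,0,0,0,0,0.4],[0,0,0,0,0,0,0.4],[0,0,0,0,0,0,0.4],[0,0,0,0,0,0,0.4],[0,0,0,0,0,0,0.4],[0,0,0,0,0,0,0.4],[0,0,0,0,0,0,0.4]]

```text
clock: 23.95
position: [0.5754, -0.36, 0.198]
tool_rot: [3.142, -0.0, 3.071]
force: [0.1, 0.0, 1.2]
grip_width: 0.0599
finger_force: 0.0
```

```bash
python3 wt.py; python3 - <<'E'
from h import *
f,o,C=shot('w5'); carts(f,C,.061)
to([.470,.329,.20],178.5)
E
```

```text
F mean [ 0.   -0.08  0.37] z [ 1.17 -0.28  0.04  0.24  0.48  0.54]
cart px [318. 227.] xy 575.7 -360.5 size 80.7 30.7 yaw -3.4
pos [ 0.5754 -0.3599  0.1981] rot [-180.    0.  176.] w 0.0596 F [ 0.1 -0.6  0.1] t 24.3
turn [-0.    0.   -0.42] shift [ 6.17 34.3  -0.09]
```

Call:
move_arm:
  plan:
    - [[0,0,0,0,0,-0.42,0.4],[0.18,1,0,0,0,0,0.4],[0.18,1,0,0,0,0,0.4],[0.18,1,0,0,0,0,0.4],[0.18,1,0,0,0,0,0.4],[0.18,1,0,0,0,0,0.4],[0.18,1,0,0,0,0,0.4],[0.18,1,0,0,0,0,0.4],[0.18,1,0,0,0,0,0.4],[0.18,1,0,0,0,0,0.4]]

```text
clock: 25.3
position: [0.5476, -0.1784, 0.1982]
tool_rot: [-3.142, 0.0, 3.115]
force: [0.4, 0.1, 0.4]
grip_width: 0.0596
finger_force: 0.0
```

Call:
move_arm:
  plan:
    - [[0.18,1,0,0,0,0,0.4],[0.18,1,0,0,0,0,0.4],[0.18,1,0,0,0,0,0.4],[0.18,1,0,0,0,0,0.4],[0.18,1,0,0,0,0,0.4],[0.18,1,0,0,0,0,0.4],[0.18,1,0,0,0,0,0.4],[0.18,1,0,0,0,0,0.4],[0.18,1,0,0,0,0,0.4],[0.18,1,0,0,0,0,0.4]]

```text
clock: 26.3
position: [0.5169, 0.0225, 0.1983]
tool_rot: [3.142, 0.0, 3.115]
force: [-0.6, 0.7, 0.4]
grip_width: 0.0598
finger_force: 0.0
```

Call:
move_arm:
  plan:
    - [[0.18,1,0,0,0,0,0.4],[0.18,1,0,0,0,0,0.4],[0.18,1,0,0,0,0,0.4],[0.18,1,0,0,0,0,0.4],[0.18,1,0,0,0,0,0.4],[0.18,1,0,0,0,0,0.4],[0.18,1,0,0,0,0,0.4],[0.18,1,0,0,0,0,0.4],[0.18,1,0,0,0,0,0.4],[0.18,1,0,0,0,0,0.4]]

```text
clock: 27.3
position: [0.4861, 0.2234, 0.1983]
tool_rot: [3.141, 0.0, 3.115]
force: [-0.8, -0.7, 0.4]
grip_width: 0.0598
finger_force: 0.0
```

Call:
move_arm:
  plan:
    - [[0.18,1,0,0,0,0,0.4],[0.18,1,0,0,0,0,0.4],[0.18,1,0,0,0,0,0.4],[0.18,1,0,0,0,0,0.4],[0.18,0.8,0,0,0,0,0.4],[0,0.5,0,0,0,0,0.4],[0,0,0,0,0,0,0.4],[0,0,0,0,0,0,0.4],[0,0,0,0,0,0,0.4],[0,0,0,0,0,0,0.4]]

```text
clock: 28.3
position: [0.4713, 0.3282, 0.1982]
tool_rot: [-3.141, 0.0, 3.114]
force: [0.2, -0.5, 0.6]
grip_width: 0.0598
finger_force: 0.0
```

```bash
python3 - <<'E'
from h import *
f,o,C=shot('w6')
for c in carts(f,C): to([c[0],c[1],.029],c[2]+180)
E
```

```text
cart px [373. 323.] xy 563.2 374.2 size 82.7 31.3 yaw 4.7
cart px [374. 183.] xy 437.3 372.4 size 81.2 31.5 yaw -0.1
pos [0.4712 0.3284 0.1982] rot [-180.     0.   178.5] w 0.0598 F [-1.   1.2  0.6] t 28.4
turn [-0.    0.   -1.05] shift [-4.77  1.9   8.46]
pos [0.4712 0.3284 0.1982] rot [-180.     0.   178.5] w 0.0598 F [-1.   1.2  0.6] t 28.4
turn [-0.    0.   -0.24] shift [1.7  2.2  8.46]
```

One cartridge has been knocked to (0.437,0.372). I'll go by the new measurement.

Call:
move_arm:
  plan:
    - [[0.6,0.75,0,0,0,-0.24,0.4],[0.6,0.75,0,0,0,0,0.4],[0.5,0.7,0.5,0,0,0,0.4],[0,0,1,0,0,0,0.4],[0,0,1,0,0,0,0.4],[0,0,1,0,0,0,0.4],[0,0,1,0,0,0,0.4],[0,0,1,0,0,0,0.4],[0,0,1,0,0,0,0.4],[0,0,1,0,0,0,0.4]]

```text
clock: 29.35
position: [0.437, 0.3737, 0.0474]
tool_rot: [3.141, -0.0, 3.141]
force: [0.2, 0.4, -0.0]
grip_width: 0.0595
finger_force: 0.0
```

Call:
move_arm:
  plan:
    - [[0,0,0.6,0,0,0,0.4],[0,0,0.36,0,0,0,0.4],[0,0,0,0,0,0,0.4],[0,0,0,0,0,0,-1],[0,0,0,0,0,0,-1],[0,0,0,0,0,0,-1],[0,0,0,0,0,0,-1],[0,0,0,0,0,0,-1],[0,0,0,0,0,0,-1],[0,0,0,0,0,0,-1]]
  grip_force: 40

```text
clock: 30.35
position: [0.4378, 0.3737, 0.0298]
tool_rot: [3.141, 0.001, 3.141]
force: [-2.0, -0.4, 7.3]
grip_width: 0.0355
finger_force: 40.8
```

Call:
move_arm:
  plan:
    - [[0,0,-0.5,0,0,0,-1],[0,0,-1,0,0,0,-1],[0,0,-1,0,0,0,-1],[0,0,-1,0,0,0,-1],[0,0,-1,0,0,0,-1],[0,0,-1,0,0,0,-1],[0,0,-1,0,0,0,-1],[0,0,-0.5,0,0,0,-1],[0,0,0,0,0,0,-1],[0,0,0,0,0,0,-1]]

```text
clock: 31.35
position: [0.4372, 0.3731, 0.1685]
tool_rot: [-3.141, -0.0, 3.141]
force: [-0.6, -0.1, -3.4]
grip_width: 0.0354
finger_force: 41.0
```

```bash
python3 wt.py; python3 - <<'E'
from h import *
f,o,C=shot('w7'); to([.6221,-.0373,.17],176.5)
E
```

```text
F mean [ 0.05 -0.3  -3.02] z [-3.37 -3.17 -3.41 -2.95 -2.68 -2.56]
pos [0.4373 0.3732 0.1685] rot [-180.    -0.   179.9] w 0.0354 F [-0.4  0.1 -3.9] t 31.7
turn [-0.01 -0.    0.57] shift [-10.48 -19.92  -0.08]
```

View pics/w7.png

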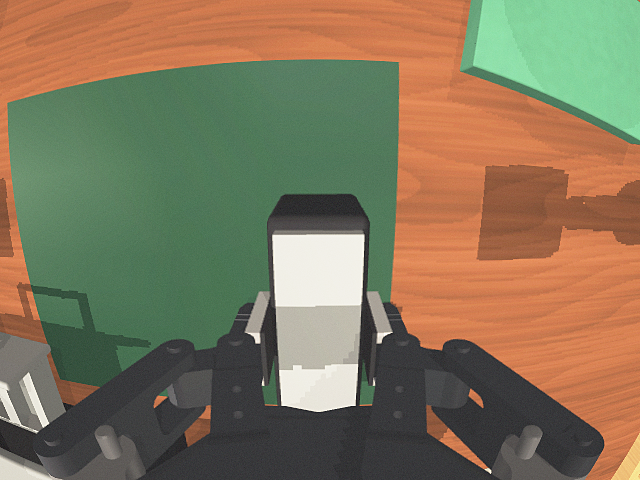

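Net force is about 3.0 N, so this one is full. It is held upright, top edge at px (320,232), and centred as the first was. I'll carry it to the +y bay.

Call:
move_arm:
  plan:
    - [[0,0,0,0,0,0.57,-1],[-0.58,-0.93,0,0,0,0,-1],[-0.58,-0.93,0,0,0,0,-1],[-0.58,-0.93,0,0,0,0,-1],[-0.58,-0.93,0,0,0,0,-1],[-0.58,-0.93,0,0,0,0,-1],[-0.58,-0.93,0,0,0,0,-1],[-0.58,-0.93,0,0,0,0,-1],[-0.58,-0.93,0,0,0,0,-1],[-0.58,-0.93,0,0,0,0,-1]]

```text
clock: 32.7
position: [0.5318, 0.1991, 0.1687]
tool_rot: [-3.141, -0.0, 3.081]
force: [-0.6, -0.7, -3.5]
grip_width: 0.0353
finger_force: 40.9
```

Call:
move_arm:
  plan:
    - [[-0.58,-0.93,0,0,0,0,-1],[-0.58,-0.93,0,0,0,0,-1],[-0.58,-0.93,0,0,0,0,-1],[-0.58,-0.93,0,0,0,0,-1],[-0.58,-0.93,0,0,0,0,-1],[-0.58,-0.93,0,0,0,0,-1],[-0.58,-0.93,0,0,0,0,-1],[-0.58,-0.93,0,0,0,0,-1],[-0.58,-0.93,0,0,0,0,-1],[0,0,0,0,0,0,-1]]

```text
clock: 33.7
position: [0.6264, 0.0231, 0.1686]
tool_rot: [-3.14, 0.0, 3.077]
force: [-0.6, 0.6, -3.4]
grip_width: 0.0353
finger_force: 40.9
```

```bash
python3 - <<'E'
from h import *
f,o,C=load('w7'); e=wplane(f,C,320,232,o['position'][2]+.026); print('near edge local', mat(o['tool_rot']).T@(e-o['position']))
f,o,C=load('w4'); e=wplane(f,C,320,232,o['position'][2]+.026); print(mat(o['tool_rot']).T@(e-o['position']))
f,o,C=shot('w8'); to([.626,.0266,.076],176.5)
E
```

```text
near edge local [ 0.04115234  0.00027084 -0.02597417]
[ 0.04112785  0.00026448 -0.02598694]
pos [0.6257 0.025  0.1685] rot [-180.    -0.   176.4] w 0.0351 F [-0.3  0.1 -3.1] t 33.8
turn [-0.01 -0.   -0.02] shift [-0.01  0.08  4.63]
```

View pics/w8.png

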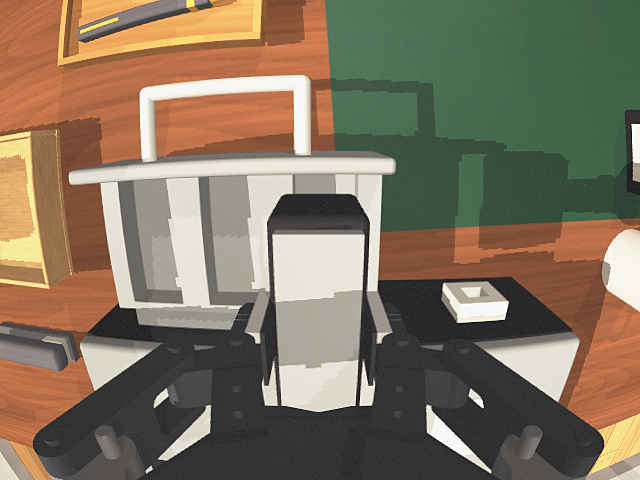

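The cartridge hangs over the +y bay. The other two bays' rims are visible, with left edges near px x=121 and 199. I'll check the bay estimate against them.

```bash
python3 - <<'E'
from h import *
f,o,C=load('w8'); a=np.radians(-3.5); Rz=np.array([[np.cos(a),-np.sin(a)],[np.sin(a),np.cos(a)]])
cr=f['color'][150:330,90:290]; cv2.imwrite('pics/w8c.png',cv2.resize(cr,None,fx=3.3,fy=3.3,interpolation=cv2.INTER_CUBIC)[:,:,::-1])
b1=np.array([.6221,-.0373])
for n,y in (('b-',-.064),('b1',0)):
    print(n,[wproj(f,C,[*(b1+Rz@[sx*.049,y+sy*.0215]),.07]).round(1).tolist() for sx,sy in((-1,-1),(-1,1),(1,1),(1,-1))])
E
```

```text
b- [[116.8, 177.7], [169.0, 174.3], [183.2, 304.3], [134.3, 301.9]]
b1 [[197.1, 172.9], [259.2, 170.8], [265.4, 306.6], [209.1, 305.2]]
```

View pics/w8c.png

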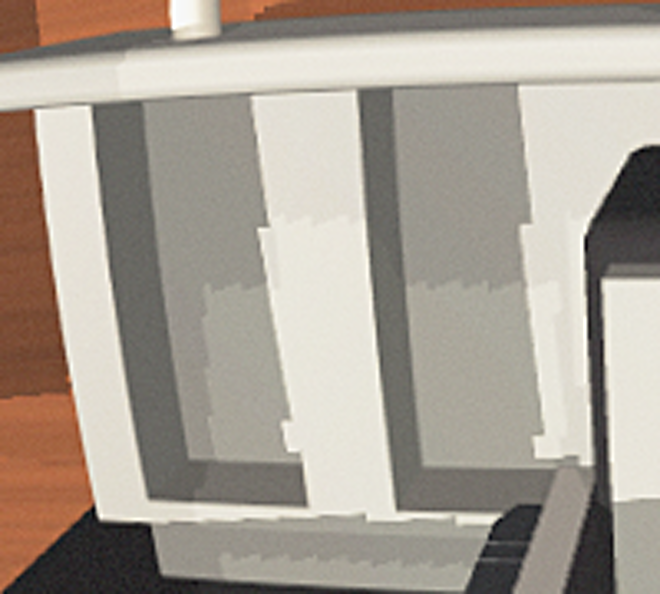

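The predicted rim corners match the picture to within about 1 px, so I'll insert.

Call:
move_arm:
  plan:
    - [[0,0.08,0.5,0,0,0,-1],[0,0,0.7,0,0,0,-1],[0,0,0.7,0,0,0,-1],[0,0,0.5,0,0,0,-1],[0,0,0.4,0,0,0,-1],[0,0,0.4,0,0,0,-1],[0,0,0.4,0,0,0,-1],[0,0,0.4,0,0,0,-1],[0,0,0.3,0,0,0,-1],[0,0,0,0,0,0,-1]]

```text
clock: 34.75
position: [0.6252, 0.0281, 0.082]
tool_rot: [-3.141, -0.001, 3.081]
force: [0.4, 0.9, -2.9]
grip_width: 0.0351
finger_force: 41.0
```

Call:
move_arm:
  plan:
    - [[0,0,0.2,0,0,0,-1],[0,0,0.1,0,0,0,-1],[0,0,0.05,0,0,0,-1],[0,0,0,0,0,0,-1],[0,0,0,0,0,0,-1],[0,0,0,0,0,0,-1],[0,0,0,0,0,0,-1],[0,0,0,0,0,0,-1],[0,0,0,0,0,0,-1],[0,0,0,0,0,0,-1]]

```text
clock: 35.75
position: [0.6256, 0.0281, 0.0759]
tool_rot: [3.142, 0.0, 3.081]
force: [-0.5, -0.3, -3.2]
grip_width: 0.0354
finger_force: 41.0
```

Call:
move_arm:
  plan:
    - [[0,0,0.05,0,0,0,-1],[0,0,0,0,0,0,-0.2],[0,0,0,0,0,0,0.1],[0,0,0,0,0,0,0.1],[0,0,0,0,0,0,0.1],[0,0,-0.5,0,0,0,0.1],[0,0,-1,0,0,0,0.1],[0,0,-1,0,0,0,0.1],[0,0,-1,0,0,0,0.1],[0,0,-1,0,0,0,0.1]]

```text
clock: 36.75
position: [0.6257, 0.0281, 0.1666]
tool_rot: [3.141, 0.001, 3.081]
force: [0.1, -0.2, -0.2]
grip_width: 0.0469
finger_force: 0.0
```

Call:
move_arm:
  plan:
    - [[0,0,-1,0,0,0,0.4],[0,0,-0.7,0,0,0,0.4],[0,0,0,0,0,0,0.4],[0,0,0,0,0,0,0.4],[0,0,0,0,0,0,0.4],[0,0,0,0,0,0,0.4],[0,0,0,0,0,0,0.4],[0,0,0,0,0,0,0.4],[0,0,0,0,0,0,0.4],[0,0,0,0,0,0,0.4]]

```text
clock: 37.75
position: [0.6256, 0.0281, 0.1988]
tool_rot: [-3.142, -0.0, 3.081]
force: [0.7, -0.7, 0.2]
grip_width: 0.0597
finger_force: 0.0
```

```bash
python3 - <<'E'
from h import *
f,o,C=shot('w9'); carts(f,C,.101); to([.603,.377,.20],184.7)
E
python3 wt.py
```

```text
cart px [141. 338.] xy 707.1 -121.3 size 97.4 41.2 yaw 87.3
pos [0.6256 0.0281 0.1989] rot [-180.    -0.   176.5] w 0.0595 F [-0.5  0.1  0.1] t 37.8
turn [-0.   -0.   -1.36] shift [-0.3  17.48 -0.06]
F mean [-0.36 -0.34 -0.06] z [ 0.12 -0.59  0.23  0.13 -0.25 -0.01]
```

View pics/w9.png

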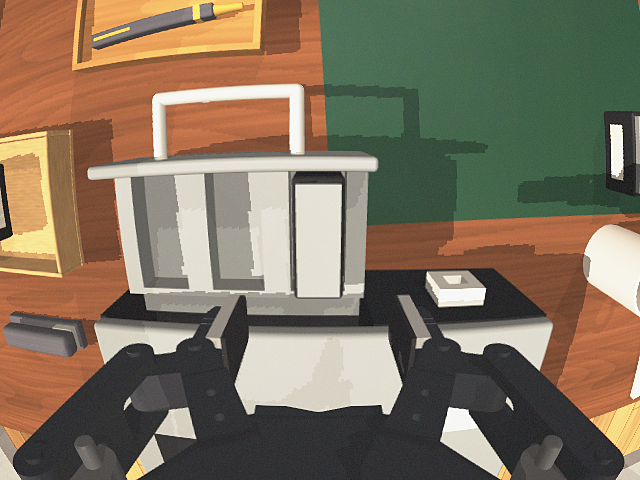

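The cartridge stands down in the +y bay at px (318,240). The third one is next.

Call:
move_arm:
  plan:
    - [[0,0,0,0,0,-0.7,0.4],[0,0,0,0,0,-0.66,0.4],[0,1,0,0,0,0,0.4],[0,1,0,0,0,0,0.4],[0,1,0,0,0,0,0.4],[0,1,0,0,0,0,0.4],[0,1,0,0,0,0,0.4],[0,1,0,0,0,0,0.4],[0,1,0,0,0,0,0.4],[0,1,0,0,0,0,0.4]]

```text
clock: 39.1
position: [0.6124, 0.1884, 0.1989]
tool_rot: [-3.142, 0.0, -3.06]
force: [-0.1, -1.2, -0.0]
grip_width: 0.0594
finger_force: 0.0
```

Call:
move_arm:
  plan:
    - [[0,1,0,0,0,0,0.4],[0,1,0,0,0,0,0.4],[0,1,0,0,0,0,0.4],[0,1,0,0,0,0,0.4],[0,1,0,0,0,0,0.4],[0,1,0,0,0,0,0.4],[0,1,0,0,0,0,0.4],[-0.15,1,0,0,0,0,0.4],[-0.15,1,0,0,0,0,0.4],[0,0.5,0,0,0,0,0.4]]

```text
clock: 40.1
position: [0.6024, 0.38, 0.1986]
tool_rot: [3.141, -0.0, -3.058]
force: [-0.7, -0.6, 0.2]
grip_width: 0.06
finger_force: 0.0
```

```bash
python3 - <<'E'
from h import *
import time
f,o,C=shot('w10')
for c in carts(f,C): to([c[0],c[1],.029],c[2]+180)
t=np.load('top1.npy',allow_pickle=True).item(); print('mug',onplane(t,150,172,.095))
E
```

```text
cart px [ 66. 291.] xy 689.2 128.8 size 77.9 39.6 yaw -88.3
cart px [316. 177.] xy 563.5 374.3 size 81.1 30.7 yaw 5.3
pos [0.6019 0.3809 0.1985] rot [ 179.9   -0.  -175.2] w 0.0596 F [-1.4  0.7 -0.5] t 40.1
turn [ 0.000e+00 -1.000e-02  1.552e+01] shift [-12.73   3.99   8.47]
pos [0.6019 0.3809 0.1985] rot [ 179.9   -0.  -175.2] w 0.0596 F [-1.4  0.7 -0.5] t 40.1
turn [ 0.01 -0.01 -0.08] shift [ 1.94 -0.15  8.47]
mug [0.68930485 0.36690567 0.095     ]
```

Call:
move_arm:
  plan:
    - [[0.7,-0.05,0,0,0,-0.08,0.4],[0.7,-0.05,0,0,0,0,0.4],[0.54,-0.05,0,0,0,0,0.4],[0,0,1,0,0,0,0.4],[0,0,1,0,0,0,0.4],[0,0,1,0,0,0,0.4],[0,0,1,0,0,0,0.4],[0,0,1,0,0,0,0.4],[0,0,1,0,0,0,0.4],[0,0,1,0,0,0,0.4]]

```text
clock: 41.15
position: [0.5648, 0.3704, 0.0582]
tool_rot: [-3.141, 0.0, -3.052]
force: [0.8, 0.4, 0.8]
grip_width: 0.0599
finger_force: 0.0
```

Call:
move_arm:
  plan:
    - [[0,0,0.8,0,0,0,0.4],[0,0,0.5,0,0,0,0.4],[0,0,0.17,0,0,0,0.4],[0,0,0,0,0,0,0.4],[0,0,0,0,0,0,-1],[0,0,0,0,0,0,-1],[0,0,0,0,0,0,-1],[0,0,0,0,0,0,-1],[0,0,0,0,0,0,-1],[0,0,0,0,0,0,-1]]
  grip_force: 40

```text
clock: 42.15
position: [0.5651, 0.3715, 0.0306]
tool_rot: [3.141, 0.001, -3.051]
force: [0.2, -0.4, 6.3]
grip_width: 0.0351
finger_force: 40.9
```

Call:
move_arm:
  plan:
    - [[0,0,-0.5,0,0,0,-1],[0,0,-1,0,0,0,-1],[0,0,-1,0,0,0,-1],[0,0,-1,0,0,0,-1],[0,0,-1,0,0,0,-1],[0,0,-1,0,0,0,-1],[0,0,-1,0,0,0,-1],[0,0,-0.5,0,0,0,-1],[0,0,0,0,0,0,-1],[0,0,0,0,0,0,-1]]

```text
clock: 43.15
position: [0.5643, 0.3709, 0.169]
tool_rot: [-3.141, -0.001, -3.051]
force: [-0.2, 0.2, -1.8]
grip_width: 0.0353
finger_force: 40.1
```

```bash
python3 wt.py; python3 - <<'E'
from h import *
print('bay -y');to([.6182,-.1012,.17],176.5); print('carton'); to([.5795,-.287,.17],176)
E
```

```text
F mean [ 0.22  0.21 -0.98] z [-1.81 -0.72 -1.33 -0.88 -0.99 -0.13]
bay -y
pos [0.5644 0.3709 0.1689] rot [-180.    -0.  -174.8] w 0.0353 F [ 0.1 -0.3 -0.6] t 43.5
turn [-0.01 -0.01  1.44] shift [ -4.12 -23.4   -0.06]
carton
pos [0.5644 0.3709 0.1689] rot [-180.    -0.  -174.8] w 0.0353 F [ 0.1 -0.3 -0.6] t 43.5
turn [-0.01 -0.01  1.53] shift [ -3.05 -32.76  -0.06]
```

Net force is about 1.0 N, so this one is spent and goes in the carton beside the first.

Call:
move_arm:
  plan:
    - [[0,0,0,0,0,0.8,-1],[0,0,0,0,0,0.73,-1],[-0.09,-0.97,0,0,0,0,-1],[-0.09,-0.97,0,0,0,0,-1],[-0.09,-0.97,0,0,0,0,-1],[-0.09,-0.97,0,0,0,0,-1],[-0.09,-0.97,0,0,0,0,-1],[-0.09,-0.97,0,0,0,0,-1],[-0.09,-0.97,0,0,0,0,-1],[-0.09,-0.97,0,0,0,0,-1]]

```text
clock: 44.45
position: [0.5682, 0.2135, 0.1696]
tool_rot: [3.142, 0.0, 3.071]
force: [-0.2, 0.4, -0.4]
grip_width: 0.0351
finger_force: 40.2
```

Call:
move_arm:
  plan:
    - [[-0.09,-0.97,0,0,0,0,-1],[-0.09,-0.97,0,0,0,0,-1],[-0.09,-0.97,0,0,0,0,-1],[-0.09,-0.97,0,0,0,0,-1],[-0.09,-0.97,0,0,0,0,-1],[-0.09,-0.97,0,0,0,0,-1],[-0.09,-0.97,0,0,0,0,-1],[-0.09,-0.97,0,0,0,0,-1],[-0.09,-0.97,0,0,0,0,-1],[-0.09,-0.97,0,0,0,0,-1]]

```text
clock: 45.45
position: [0.5723, 0.0188, 0.1695]
tool_rot: [-3.142, 0.0, 3.071]
force: [0.8, 0.4, -0.5]
grip_width: 0.0354
finger_force: 40.2
```

Call:
move_arm:
  plan:
    - [[-0.09,-0.97,0,0,0,0,-1],[-0.09,-0.97,0,0,0,0,-1],[-0.09,-0.97,0,0,0,0,-1],[-0.09,-0.97,0,0,0,0,-1],[-0.09,-0.97,0,0,0,0,-1],[-0.09,-0.97,0,0,0,0,-1],[-0.09,-0.97,0,0,0,0,-1],[-0.09,-0.97,0,0,0,0,-1],[-0.09,-0.97,0,0,0,0,-1],[-0.09,-0.97,0,0,0,0,-1]]

```text
clock: 46.45
position: [0.5764, -0.1759, 0.1695]
tool_rot: [-3.142, 0.0, 3.071]
force: [0.3, 0.1, -0.6]
grip_width: 0.0352
finger_force: 40.2
```

Call:
move_arm:
  plan:
    - [[-0.09,-0.97,0,0,0,0,-1],[-0.09,-0.97,0,0,0,0,-1],[-0.09,-0.97,0,0,0,0,-1],[-0.09,-0.97,0,0,0,0,-1],[-0.09,-0.97,0,0,0,0,-1],[0,-0.7,0,0,0,0,-1],[0,0,0,0,0,0,-1],[0,0,0,0,0,0,-1],[0,0,0,0,0,0,-1],[0,0,0,0,0,0,-1]]

```text
clock: 47.45
position: [0.5783, -0.2847, 0.1696]
tool_rot: [3.141, 0.0, 3.073]
force: [-0.1, 0.1, -1.0]
grip_width: 0.0353
finger_force: 40.2
```

```bash
python3 wt.py; python3 - <<'E'
from h import *
to([.5795,-.289,.037],176); shot('w11')
E
```

```text
F mean [-0.11  0.15 -0.73] z [-1.    0.18 -1.33 -1.56  0.13 -0.79]
pos [ 0.5781 -0.2856  0.1695] rot [-180.    0.  176.] w 0.0352 F [-0.  -0.4 -1.1] t 47.8
turn [-0.  0. -0.] shift [-0.08 -0.17  6.63]
```

Call:
move_arm:
  plan:
    - [[-0.08,-0.17,0,0,0,0,-1],[0,0,1,0,0,0,-1],[0,0,1,0,0,0,-1],[0,0,1,0,0,0,-1],[0,0,1,0,0,0,-1],[0,0,1,0,0,0,-1],[0,0,0.8,0,0,0,-1],[0,0,0.5,0,0,0,-1],[0,0,0.3,0,0,0,-1],[0,0,0,0,0,0,-1]]

```text
clock: 48.8
position: [0.5793, -0.2892, 0.0371]
tool_rot: [3.141, -0.001, 3.071]
force: [-0.3, 0.3, -0.5]
grip_width: 0.0354
finger_force: 40.2
```

Call:
move_arm:
  plan:
    - [[0,0,0,0,0,0,-0.2],[0,0,0,0,0,0,0],[0,0,0,0,0,0,0.05],[0,0,0,0,0,0,0.05],[0,0,-0.5,0,0,0,0.05],[0,0,-1,0,0,0,0.05],[0,0,-1,0,0,0,0.05],[0,0,-1,0,0,0,0.05],[0,0,-1,0,0,0,0.05],[0,0,-1,0,0,0,0.05]]

```text
clock: 49.8
position: [0.5795, -0.2892, 0.1492]
tool_rot: [-3.141, 0.001, 3.072]
force: [0.4, -0.2, 0.9]
grip_width: 0.045
finger_force: 0.0
```

Call:
move_arm:
  plan:
    - [[0,0,-1,0,0,0,0],[0,0,-1,0,0,0,0],[0,0,-0.5,0,0,0,0],[0,0,0,0,0,0,0],[0,0,0,0,0,0,0],[0,0,0,0,0,0,0],[0,0,0,0,0,0,0],[0,0,0,0,0,0,0],[0,0,0,0,0,0,0],[0,0,0,0,0,0,0]]

```text
clock: 50.8
position: [0.5794, -0.2892, 0.1973]
tool_rot: [3.142, -0.0, 3.072]
force: [0.4, -0.3, 0.9]
grip_width: 0.0425
finger_force: 0.0
```

```bash
python3 - <<'E'
from h import *
f,o,C=shot('w12'); carts(f,C,.061)
t=grab_frame('top'); np.save('top2.npy',t,allow_pickle=True)
im=t['color']; hsv=cv2.cvtColor(im,cv2.COLOR_RGB2HSV)
# pen in the tray: dark/blue-grey barrel vs wood
sub=(slice(250,292),slice(292,368)); H,S,V=[hsv[sub][...,i].astype(int) for i in range(3)]
m=((V<125)&(S<130)).astype(np.uint8); 
pts=np.argwhere(m)[:,::-1]+[292,250]; print(len(pts),pts.min(0),pts.max(0),pts.mean(0))
s=cv2.resize(im[240:300,285:375],None,fx=6,fy=6,interpolation=cv2.INTER_CUBIC); cv2.imwrite('pics/pen.png',s[:,:,::-1])
to([.43,-.105,.2],87)
E
```

```text
cart px [229. 229.] xy 575.6 -360.6 size 80.9 30.6 yaw -3.4
cart px [318. 226.] xy 578.5 -289.6 size 80.1 30.6 yaw -4.0
78 [312 265] [338 268] [327.96153846 266.53846154]
pos [ 0.5794 -0.2892  0.1974] rot [-180.   -0.  176.] w 0.0426 F [ 0.  -0.4  0.2] t 50.9
turn [-0.   -0.   14.83] shift [ 8.81 -7.94 -0.13]
```

Both spent cartridges are in the carton. Now the pen: I'll move above it and take a closer view.

Call:
move_arm:
  plan:
    - [[0,0,0,0,0,1,-0.39],[0,0,0,0,0,1,-0.39],[0,0,0,0,0,1,-0.39],[0,0,0,0,0,1,-0.39],[0,0,0,0,0,1,-0.39],[0,0,0,0,0,1,-0.39],[0,0,0,0,0,1,-0.39],[0,0,0,0,0,1,-0.39],[0,0,0,0,0,1,-0.39],[0,0,0,0,0,1,-0.39]]

```text
clock: 51.9
position: [0.5795, -0.2891, 0.1976]
tool_rot: [3.141, 0.0, 2.02]
force: [-0.1, -0.8, -0.4]
grip_width: 0.0264
finger_force: 0.0
```

Call:
move_arm:
  plan:
    - [[0,0,0,0,0,1,-0.39],[0,0,0,0,0,1,-0.39],[0,0,0,0,0,1,-0.39],[0,0,0,0,0,1,-0.39],[0,0,0,0,0,0.33,-0.39],[0.75,-0.73,0,0,0,0,-0.39],[0.75,-0.73,0,0,0,0,-0.39],[0.75,-0.73,0,0,0,0,-0.39],[0.75,-0.73,0,0,0,0,-0.39],[0.75,-0.73,0,0,0,0,-0.39]]

```text
clock: 52.9
position: [0.5058, -0.2136, 0.1976]
tool_rot: [3.141, -0.0, 1.573]
force: [0.0, 0.1, -0.0]
grip_width: 0.026
finger_force: 0.0
```

Call:
move_arm:
  plan:
    - [[0.75,-0.73,0,0,0,0,-0.39],[0.75,-0.73,0,0,0,0,-0.39],[0.75,-0.73,0,0,0,0,-0.39],[0.75,-0.73,0,0,0,0,-0.39],[0.75,-0.73,0,0,0,0,-0.39],[0,0,0,0,0,0,-0.39],[0,0,0,0,0,0,-0.39],[0,0,0,0,0,0,-0.39],[0,0,0,0,0,0,-0.39],[0,0,0,0,0,0,-0.39]]

```text
clock: 53.9
position: [0.4336, -0.1396, 0.1974]
tool_rot: [-3.141, 0.0, 1.571]
force: [0.4, -0.1, -0.8]
grip_width: 0.026
finger_force: 0.0
```

```bash
python3 - <<'E'
from h import *
f,o,C=shot('w13'); to([.434,-.12,.1],90)
f=load('w13')[0]; cv2.imwrite('pics/w13c.png',cv2.resize(f['color'][60:360,180:460],None,fx=2,fy=2,interpolation=cv2.INTER_CUBIC)[:,:,::-1])
E
```

```text
pos [ 0.4335 -0.1395  0.1974] rot [-180.    0.   90.] w 0.0259 F [ 0.3 -0.6  0.3] t 54.0
turn [-0.  0. -0.] shift [0.98 0.02 4.87]
```

View pics/w13c.png

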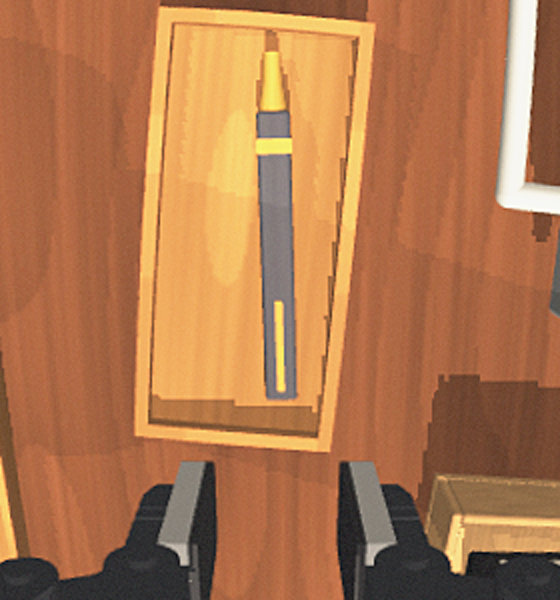

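The pen is in the middle-sized tray: tail at crop (281,399), barrel shoulder (273,110), tip end (271,33). That is my 14th picture, so from here I measure by numbers only.

```bash
python3 - <<'E'
from h import *
f,o,C=load('w13'); p=lambda u,v,z: wplane(f,C,u/2+180,v/2+60,z)
t=p(281,399,.032); s=p(273,110,.032); e=p(271,33,.025)
d=(s-t)[:2]; print('tail',t,'shoulder',s,'tip',e,'len',np.linalg.norm(d),'yaw',np.degrees(np.arctan2(d[1],d[0])))
u=d/np.linalg.norm(d); g=t[:2]+u*.060; yaw=np.degrees(np.arctan2(d[1],d[0])); print('grasp',g)
print('rim inner right at',p(336,300,.027),p(322,400,.027),'left',p(157,300,.027), 'pen edges',p(263,300,.032),p(296,300,.032))
# subpixel barrel: dark bluish pixels
hsv=cv2.cvtColor(f['color'],cv2.COLOR_RGB2HSV); m=((hsv[...,0]>95)&(hsv[...,0]<150)); m[:60]=0;m[262:]=0;m[:,:290]=0;m[:,:]&=True;m[:,335:]=0
ys,xs=np.nonzero(m); print(len(ys),ys.min(),ys.max()); P=np.array([wplane(f,C,x,y,.032)[:2] for x,y in zip(xs,ys)]); k=np.polyfit(P[:,1],P[:,0],1); print('yaw fit',90-np.degrees(np.arctan(k[0])),'x at g', np.polyval(k,g[1]))
to([np.polyval(k,g[1]),g[1],.021],90-np.degrees(np.arctan(k[0])))
to([np.polyval(k,g[1]),g[1],.021],yaw)
E
```

```text
tail [ 0.43576349 -0.17507453  0.032     ] shoulder [ 0.43224492 -0.05073792  0.032     ] tip [ 0.43136369 -0.01718701  0.025     ] len 0.12438638029573125 yaw 91.62096675699874
grasp [ 0.43406625 -0.11509854]
rim inner right at [ 0.45945219 -0.13162642  0.027     ] [ 0.45418952 -0.17729756  0.027     ] left [ 0.38180172 -0.13149316  0.027     ] pen edges [ 0.42801404 -0.13068501  0.032     ] [ 0.4420161  -0.13067185  0.032     ]
315 116 258
yaw fit 91.92027883830336 x at g 0.43367470344401315
pos [ 0.4335 -0.1395  0.1974] rot [-180.    0.   90.] w 0.0259 F [ 0.3 -0.6  0.3] t 54.0
turn [-0.    0.   -0.32] shift [1.22 0.05 8.82]
pos [ 0.4335 -0.1395  0.1974] rot [-180.    0.   90.] w 0.0259 F [ 0.3 -0.6  0.3] t 54.0
turn [-0.    0.   -0.27] shift [1.22 0.04 8.82]
```

Call:
move_arm:
  plan:
    - [[0.86,0.02,0,0,0,-0.3,-0.53],[0.86,0.02,0,0,0,0,-0.53],[0,0,1,0,0,0,-0.53],[0,0,1,0,0,0,-0.53],[0,0,1,0,0,0,-0.53],[0,0,1,0,0,0,-0.53],[0,0,1,0,0,0,-0.53],[0,0,1,0,0,0,-0.53],[0,0,1,0,0,0,-0.53],[0,0,0,0,0,0,-0.53]]

```text
clock: 54.95
position: [0.4326, -0.1049, 0.0558]
tool_rot: [-3.138, -0.0, 1.602]
force: [0.2, 0.2, 0.5]
grip_width: 0.0201
finger_force: 0.0
```

```bash
python3 - <<'E'
from h import *
to([.4334,-.105,.0215],91.7)
E
```

```text
pos [ 0.4326 -0.1049  0.0558] rot [-179.8   -0.    91.8] w 0.0201 F [0.2 0.2 0.5] t 55.0
turn [-0.03 -0.    0.01] shift [-0.01  0.04  1.71]
```

Call:
move_arm:
  plan:
    - [[0,0.04,0.5,0,0,0,-0.53],[0,0,0.5,0,0,0,-0.53],[0,0,0.4,0,0,0,-0.53],[0,0,0.31,0,0,0,-0.53],[0,0,0,0,0,0,-1],[0,0,0,0,0,0,-1],[0,0,0,0,0,0,-1],[0,0,0,0,0,0,-1],[0,0,0,0,0,0,-1],[0,0,0,0,0,0,-1]]
  grip_force: 60

```text
clock: 55.95
position: [0.4345, -0.1048, 0.0234]
tool_rot: [3.141, 0.0, 1.602]
force: [-0.5, 1.0, -0.4]
grip_width: 0.0122
finger_force: 59.9
```

Call:
move_arm:
  plan:
    - [[0,0,-0.5,0,0,0,-1],[0,0,-1,0,0,0,-1],[0,0,-1,0,0,0,-1],[0,0,-1,0,0,0,-1],[0,0,-1,0,0,0,-1],[0,0,-1,0,0,0,-1],[0,0,-1,0,0,0,-1],[0,0,-0.5,0,0,0,-1],[0,0,0,0,0,0,-1],[0,0,0,0,0,0,-1]]

```text
clock: 56.95
position: [0.4343, -0.1046, 0.163]
tool_rot: [-3.141, -0.0, 1.603]
force: [0.8, 0.2, -0.7]
grip_width: 0.0118
finger_force: 59.9
```

```bash
python3 - <<'E'
from h import *
f,o,C=shot('w14'); to([.5,.08,.17],-3.5)
# pen as held: yellow/brass and barrel pixels -> shoulder/tip in the tool frame
hsv=cv2.cvtColor(f['color'],cv2.COLOR_RGB2HSV); B=((hsv[...,0]>95)&(hsv[...,0]<150)&(hsv[...,2]>50)).astype(np.uint8)
n,l,s,c=cv2.connectedComponentsWithStats(B)
for i in range(1,n):
    if s[i,4]>60: print('blue',s[i],c[i].round())
for P in ([.02,0,-.006],[.055,0,-.006],[.08,0,-.006]):
    print(P, wproj(f,C,o['position']+mat(o['tool_rot'])@np.array(P)).round(1))
E
```

```text
pos [ 0.4341 -0.1046  0.1627] rot [-179.9   -0.    91.8] w 0.0121 F [ 0.   0.8 -0.5] t 57.0
turn [-1.000e-02  1.000e-02  1.589e+01] shift [ 2.73 -9.42 -0.37]
blue [300 234   4  59  61] [301. 262.]
blue [334 235   2  57  63] [335. 264.]
blue [ 409  354   73  104 1174] [453. 411.]
blue [132 396  39  36 338] [150. 414.]
blue [412 412  16  16  75] [419. 420.]
blue [ 98 431  23  20 111] [109. 439.]
blue [ 86 434  21  27 118] [ 95. 448.]
[0.02, 0, -0.006] [318.2 269.4]
[0.055, 0, -0.006] [318.3 181. ]
[0.08, 0, -0.006] [318.4 113.9]
```

```bash
python3 - <<'E'
from h import *
f,o,C=load('w14'); im=f['color']
print('tip pred',wproj(f,C,o['position']+mat(o['tool_rot'])@np.array([.08,0,-.0016])),'shoulder',wproj(f,C,o['position']+mat(o['tool_rot'])@np.array([.055,0,-.0086])))
hsv=cv2.cvtColor(im,cv2.COLOR_RGB2HSV)
for r in range(90,250,8):
    print(r,' '.join('%d/%d/%d'%tuple(hsv[r,c]) for c in range(296,344,6)))
E
```

```text
tip pred [318.40187821 114.57482961] shoulder [318.35602883 181.87834505]
90 10/141/114 11/157/115 9/134/110 10/147/113 10/135/125 9/150/114 7/137/130 11/145/125
98 11/143/114 9/158/118 8/140/113 11/159/111 11/155/115 11/139/117 10/141/132 11/156/126
106 22/138/247 21/137/247 14/164/224 13/157/224 13/155/224 23/135/251 25/133/255 11/167/222
114 17/147/246 18/151/245 17/147/244 17/152/244 16/154/242 16/148/243 15/155/239 19/144/247
122 19/143/246 20/140/247 18/148/255 17/167/224 19/160/236 17/167/208 19/144/246 18/147/246
130 19/146/246 21/136/247 15/157/247 18/167/226 19/169/236 17/171/207 18/146/246 19/143/246
138 20/139/247 20/139/247 15/159/223 18/165/226 20/167/237 20/164/244 18/143/246 19/143/246
146 19/145/247 20/141/247 15/168/206 25/150/247 27/142/247 20/169/242 17/149/245 18/146/246
154 20/145/247 19/142/246 17/171/210 25/152/247 27/141/247 21/162/244 17/147/245 17/153/244
162 22/135/247 22/142/247 19/167/237 26/146/247 27/146/247 22/162/245 18/146/248 17/151/243
170 22/139/247 21/141/248 21/161/245 26/148/247 26/144/247 24/154/246 15/162/237 16/146/243
178 22/138/247 24/133/252 23/161/246 26/142/247 26/146/247 20/161/246 17/169/184 16/149/243
186 22/141/247 0/0/79 170/8/92 160/17/90 155/17/91 165/17/90 170/24/96 16/151/245
194 22/137/247 176/16/127 15/22/139 170/22/140 0/19/137 173/23/146 0/20/142 15/153/248
202 20/145/247 5/22/128 5/20/143 175/22/139 177/20/141 5/23/147 5/23/142 16/154/249
210 20/145/247 8/16/127 9/18/141 9/23/144 13/22/141 5/21/147 5/23/143 16/159/246
218 19/146/247 27/154/255 27/156/253 26/155/254 26/158/254 26/159/253 27/157/255 16/160/236
226 19/140/247 26/145/248 26/155/247 26/148/247 25/146/247 26/149/247 26/150/251 16/161/234
234 20/145/246 6/58/137 5/41/154 7/43/147 8/43/149 0/41/155 9/47/152 15/161/238
242 20/146/247 8/9/113 0/14/132 3/17/134 0/19/133 174/25/143 0/14/132 15/159/238
```

```bash
python3 - <<'E'
from h import *
for n,(x0,x1,y0,y1) in dict(w8=(438,514,276,326),w9=(422,490,266,310),w2=(466,508,0,60)).items():
    f,o,C=load(n); g=cv2.cvtColor(f['color'],cv2.COLOR_RGB2GRAY); print(n,'cols',x0,'step2')
    for r in range(y0,y1,2): print(r,''.join('%x'%(g[r,c]//16) for c in range(x0,x1,1)))
E
```

```text
w8 cols 438 step2
276 6566666666666666566566665666666666666666666666665666655565565555555554454556
278 5555655655555555555554444443333333333322222222222121212222222222212212222135
280 2222222222221222222221221221122212211112111111211222222222222222222222222222
282 22222354445555555566677777788889999999aaaaaabbbbbb83122222222222222222222222
284 22223cfcaaaaaaaaaaaaaaaaaaaaaaaaaaaaaaaaaaaaaaaaaabb732222322222221232222222
286 22215effdaaaaaaaaaaaaaaaaaaaaaaaaaaaabababbaaaaaaaaabb8422222222222222212222
288 22218ffffecaaaaaaaaaaabefffffffffffffeffffd89aaaaaaaaaaa85222222222322222322
290 22219ffffffebaaaaaaaaaaacefeeeeeeeeeeeeeeea8889aaaaaaaaaab851222222222223222
292 221169effffffcaaaaaaaaaaaadefeeeeeeeeefeee9888889aaaaaaaaabb9621222222222222
294 2213787dffffffebaaaaaaaaaaabeffeeeeeeeeeed78888888aaaaaaaaaabb95222222222222
296 221478879fffffffdaaaaaaaaaaaabefeeeeedddda899999999aaaaaaaaaaaaba62122222222
298 2226888887cffffffecaaaaaaaaaaaaaaaaaaaaaaaaaaabaaaaaaaaaaaaaaaaaaba602222222
300 212488888777fffffffdaaaaaaaaaaaabaaaaaaaaaaaaaaaaaaaaaaaaaaaaaaaaaaaa6212222
302 222226988888ffffffffecaaa
[... 3259 characters left out ...]
edeef80111
30 511169987eeeeeeeea8988fffffffffffdeefc0222
32 522169989eeeeeeee98888fffffffffffddefb0122
34 522149998deeeeeeeb8988dffffffffffedefe1112
36 521159988eeeeeeeda9998effffffffffdeefd2122
38 532159988defed98899998bfffffffffffdeef1122
40 62213a998ab88999999998cfffffffffffdeee5022
42 6311499999899899899998afffffffffffeeef3122
44 5312299999999999999988afffffffffffdeee6122
46 53122998999899899889bcfeeeeffffffffeff4122
48 5311389899988889ceeeeeeeeeffe9866677784222
50 542219999889cefeeeffffffab6777877421112212
52 63112899defeeeffe9777777788541021122222222
54 5412118bdfffd67777788865011122111222222222
56 541122211121111101132222221211222122222212
58 541222222222222121112111121122222222222221
```

```bash
python3 - <<'E'
from h import *
a=np.radians(-3.5); Rz=np.array([[np.cos(a),-np.sin(a)],[np.sin(a),np.cos(a)]]); b1=np.array([.6221,-.0373])
def q(n,L):
    f,o,C=load(n)
    for u,v,z,ly in L:
        P=wplane(f,C,u,v,z)[:2]; l=Rz.T@(P-b1); print(n,(u,v,z),P.round(4),'rel bay1',l.round(4),'-> button y',(l[1]-ly).round(4))
q('w8',[(459.5,303,.085,-.02),(507.5,301.5,.085,.02),(443.5,282.5,.045,-.02),(488.5,281.5,.045,.02),(460,287.5,.056,-.009),(480,287.5,.056,.009),(468,297.3,.074,-.009),(489,297,.074,.009)])
q('w9',[(440,289,.085,-.02),(485.5,287.5,.085,.02),(427,271.5,.045,-.02),(469.5,271,.045,.02),(442.5,275.5,.056,-.009),(461.5,275.5,.056,.009),(449,283,.074,-.009),(469,283,.074,.009)])
q('w2',[(488,47,.085,-.02),(487,5,.085,.02)])
E
```

```text
w8 (459.5, 303, 0.085) [0.6729 0.121 ] rel bay1 [0.041  0.1611] -> button y 0.1811
w8 (507.5, 301.5, 0.085) [0.6762 0.1611] rel bay1 [0.0419 0.2013] -> button y 0.1813
w8 (443.5, 282.5, 0.045) [0.6736 0.1215] rel bay1 [0.0417 0.1617] -> button y 0.1817
w8 (488.5, 281.5, 0.045) [0.6765 0.1629] rel bay1 [0.0421 0.2031] -> button y 0.1831
w8 (460, 287.5, 0.056) [0.6743 0.1321] rel bay1 [0.0418 0.1723] -> button y 0.1813
w8 (480, 287.5, 0.056) [0.676 0.15 ] rel bay1 [0.0424 0.1902] -> button y 0.1812
w8 (468, 297.3, 0.074) [0.6746 0.1321] rel bay1 [0.0421 0.1723] -> button y 0.1813
w8 (489, 297, 0.074) [0.6763 0.1501] rel bay1 [0.0426 0.1904] -> button y 0.1814
w9 (440, 289, 0.085) [0.6735 0.1209] rel bay1 [0.0416 0.1611] -> button y 0.1811
w9 (485.5, 287.5, 0.085) [0.6759 0.1612] rel bay1 [0.0416 0.2014] -> button y 0.1814
w9 (427, 271.5, 0.045) [0.6741 0.1214] rel bay1 [0.0422 0.1616] -> button y 0.1816
w9 (469.5, 271, 0.045) [0.6768 0.1628] rel bay1 [0.0424 0.203 ] -> button y 0.183
w9 (442.5, 275.5, 0.056) [0.6744 0.1325] rel bay1 [0.0418 0.1727] -> button y 0.1817
w9 (461.5, 275.5, 0.056) [0.6759 0.1505] rel bay1 [0.0422 0.1907] -> button y 0.1817
w9 (449, 283, 0.074) [0.6739 0.1323] rel bay1 [0.0414 0.1725] -> button y 0.1815
w9 (469, 283, 0.074) [0.6755 0.1505] rel bay1 [0.0419 0.1907] -> button y 0.1817
w2 (488, 47, 0.085) [0.6728 0.119 ] rel bay1 [0.041  0.1591] -> button y 0.1791
w2 (487, 5, 0.085) [0.6762 0.1588] rel bay1 [0.042 0.199] -> button y 0.179
```

Call:
move_arm:
  plan:
    - [[0,0,0,0,0,1,-1],[0,0,0,0,0,1,-1],[0,0,0,0,0,1,-1],[0,0,0,0,0,1,-1],[0,0,0,0,0,1,-1],[0,0,0,0,0,1,-1],[0,0,0,0,0,1,-1],[0,0,0,0,0,1,-1],[0,0,0,0,0,1,-1],[0,0,0,0,0,1,-1]]

```text
clock: 58.0
position: [0.434, -0.1049, 0.1625]
tool_rot: [-3.141, 0.002, 0.551]
force: [-0.0, -0.3, -0.6]
grip_width: 0.0122
finger_force: 60.0
```

Call:
move_arm:
  plan:
    - [[0,0,0,0,0,1,-1],[0,0,0,0,0,1,-1],[0,0,0,0,0,1,-1],[0,0,0,0,0,1,-1],[0,0,0,0,0,1,-1],[0,0,0,0,0,0.88,-1],[0.45,-0.93,0,0,0,0,-1],[0.45,-0.93,0,0,0,0,-1],[0.45,-0.93,0,0,0,0,-1],[0.45,-0.93,0,0,0,0,-1]]

```text
clock: 59.0
position: [0.4748, -0.0322, 0.1624]
tool_rot: [3.141, 0.001, -0.061]
force: [1.0, -0.8, -0.4]
grip_width: 0.012
finger_force: 60.0
```

Call:
move_arm:
  plan:
    - [[0.45,-0.93,0,0,0,0,-1],[0.45,-0.93,0,0,0,0,-1],[0.45,-0.93,0,0,0,0,-1],[0.45,-0.93,0,0,0,0,-1],[0.45,-0.93,0,0,0,0,-1],[0.45,-0.93,0,0,0,0,-1],[0.45,-0.93,0,0,0,0,-1],[0.45,-0.93,0,0,0,0,-1],[0.45,-0.93,0,0,0,0,-1],[0.45,-0.93,0,0,0,0,-1]]

```text
clock: 60.0
position: [0.576, 0.1479, 0.162]
tool_rot: [3.14, 0.001, -0.061]
force: [-0.4, 0.6, 1.0]
grip_width: 0.0121
finger_force: 60.0
```

```bash
python3 wt.py; python3 - <<'E'
from h import *
to([.5762,.1466,.0634],-3.5); shot('w15')
E
```

```text
F mean [-0.44  0.6  -0.87] z [ 0.97 -3.01 -1.21 -0.77 -0.02 -1.16]
pos [0.5756 0.1465 0.1628] rot [180.    0.   -3.5] w 0.0121 F [ 0.2 -0.  -0.6] t 60.3
turn [ 0.01  0.01 -0.01] shift [ 0.03 -0.01  4.97]
```

Call:
move_arm:
  plan:
    - [[0,0,0.8,0,0,0,-1],[0,0,0.8,0,0,0,-1],[0,0,0.8,0,0,0,-1],[0,0,0.8,0,0,0,-1],[0,0,0.8,0,0,0,-1],[0,0,0.6,0,0,0,-1],[0,0,0.37,0,0,0,-1],[0,0,0,0,0,0,-1],[0,0,0,0,0,0,-1],[0,0,0,0,0,0,-1]]

```text
clock: 61.35
position: [0.5764, 0.1476, 0.0645]
tool_rot: [-3.141, -0.001, -0.061]
force: [0.3, 0.8, -0.5]
grip_width: 0.0122
finger_force: 60.0
```

```bash
python3 - <<'E'
from h import *
to([.5762,.1466,.0634],-3.5)
E
```

```text
pos [0.5764 0.1476 0.0645] rot [-180.    -0.    -3.5] w 0.0122 F [ 0.3  0.8 -0.5] t 61.4
turn [-0.   -0.01  0.  ] shift [-0.01  0.05  0.05]
```

Call:
move_arm:
  plan:
    - [[0.3,0,0,0,0,0,-1],[0.3,0,0,0,0,0,-1],[0.3,0,0,0,0,0,-1],[0.2,0,0,0,0,0,-1],[0.1,0,0,0,0,0,-1],[0.1,0,0,0,0,0,-1],[0,0,0,0,0,0,-1],[0,0,0,0,0,0,-1],[0,0,0,0,0,0,-1],[0,0,0,0,0,0,-1]]

```text
clock: 62.35
position: [0.6019, 0.146, 0.0639]
tool_rot: [-3.142, 0.0, -0.061]
force: [0.1, 0.6, -0.8]
grip_width: 0.0122
finger_force: 60.0
```

The tip is about 6 mm into the well with no side force. I'll press in steps.

Call:
move_arm:
  plan:
    - [[0.1,0,0,0,0,0,-1],[0.1,0,0,0,0,0,-1],[0.1,0,0,0,0,0,-1],[0.1,0,0,0,0,0,-1],[0.1,0,0,0,0,0,-1],[0,0,0,0,0,0,-1],[0,0,0,0,0,0,-1],[0,0,0,0,0,0,-1],[0,0,0,0,0,0,-1],[0,0,0,0,0,0,-1]]

```text
clock: 63.35
position: [0.6118, 0.1453, 0.0639]
tool_rot: [3.142, 0.0, -0.061]
force: [-2.9, -0.3, 0.6]
grip_width: 0.0121
finger_force: 60.0
```

```bash
python3 wt.py
```

```text
F mean [-3.3   0.06 -0.04] z [ 0.64 -0.49 -0.68  0.54 -0.15 -0.11]
```

Call:
move_arm:
  plan:
    - [[0.05,0,0,0,0,0,-1],[0.05,0,0,0,0,0,-1],[0.05,0,0,0,0,0,-1],[0.05,0,0,0,0,0,-1],[0,0,0,0,0,0,-1],[0,0,0,0,0,0,-1],[0,0,0,0,0,0,-1],[0,0,0,0,0,0,-1],[0,0,0,0,0,0,-1],[0,0,0,0,0,0,-1]]

```text
clock: 64.65
position: [0.6151, 0.1452, 0.0636]
tool_rot: [-3.142, 0.002, -0.061]
force: [-9.6, -0.6, 0.7]
grip_width: 0.0125
finger_force: 60.1
```

```bash
python3 wt.py; python3 - <<'E'
from h import *
t=grab_frame('top'); np.save('top3.npy',t,allow_pickle=True); to([.5762,.1466,.0634],-3.5)
def hx(t):
    m=((t['color'].min(2)>200)).astype(np.uint8)
    for y in (.0,-.03,-.06):
        pass
    g=t['color'].astype(int).min(2)
    return [ (round(x,3), int(g[tuple(np.round(proj(t,[x,-.035+(x-.52)*-.06,.09])).astype(int)[::-1])])) for x in np.arange(.50,.66,.008)]
for n in('top0.npy','top2.npy','top3.npy'): print(n,hx(np.load(n,allow_pickle=True).item()))
E
```

```text
F mean [-9.16 -0.59  1.  ] z [0.67 1.75 0.85 0.83 1.43 0.48]
pos [0.6151 0.1451 0.0636] rot [ 1.8e+02  1.0e-01 -3.5e+00] w 0.0121 F [-9.1 -0.   1.3] t 65.0
turn [0.   0.02 0.  ] shift [-1.95  0.04  0.01]
top0.npy [(np.float64(0.5), 44), (np.float64(0.508), 42), (np.float64(0.516), 49), (np.float64(0.524), 47), (np.float64(0.532), 48), (np.float64(0.54), 43), (np.float64(0.548), 45), (np.float64(0.556), 44), (np.float64(0.564), 50), (np.float64(0.572), 47), (np.float64(0.58), 51), (np.float64(0.588), 50), (np.float64(0.596), 49), (np.float64(0.604), 46), (np.float64(0.612), 44), (np.float64(0.62), 182), (np.float64(0.628), 131), (np.float64(0.636), 39), (np.float64(0.644), 31), (np.float64(0.652), 30), (np.float64(0.66), 55)]
top2.npy [(np.float64(0.5), 49), (np.float64(0.508), 48), (np.float64(0.516), 201), (np.float64(0.524), 145), (np.float64(0.532), 48), (np.float64(0.54), 30), (np.float64(0.548), 32), (np.float64(0.556), 61), (np.float64(0.564), 98), (np.float64(0.572), 109), (np.float64(0.58), 114), (np.float64(0.588), 109), (np.float64(0.596), 108), (np.float64(0.604), 113), (np.float64(0.612), 111), (np.float64(0.62), 122), (np.float64(0.628), 120), (np.float64(0.636), 124), (np.float64(0.644), 126), (np.float64(0.652), 126), (np.float64(0.66), 96)]
top3.npy [(np.float64(0.5), 48), (np.float64(0.508), 49), (np.float64(0.516), 49), (np.float64(0.524), 44), (np.float64(0.532), 45), (np.float64(0.54), 46), (np.float64(0.548), 45), (np.float64(0.556), 45), (np.float64(0.564), 50), (np.float64(0.572), 47), (np.float64(0.58), 54), (np.float64(0.588), 44), (np.float64(0.596), 49), (np.float64(0.604), 45), (np.float64(0.612), 47), (np.float64(0.62), 207), (np.float64(0.628), 137), (np.float64(0.636), 45), (np.float64(0.644), 31), (np.float64(0.652), 35), (np.float64(0.66), 58)]
```

The drawer is fully home: its handle is back at its starting pixels. I'll withdraw and take the pen back to the tray.

Call:
move_arm:
  plan:
    - [[-0.3,0,0,0,0,0,-1],[-0.4,0,0,0,0,0,-1],[-0.5,0,0,0,0,0,-1],[-0.8,0,0,0,0,0,-1],[0,0,-0.5,0,0,0,-1],[0,0,-1,0,0,0,-1],[0,0,-1,0,0,0,-1],[0,0,-1,0,0,0,-1],[0,0,-1,0,0,0,-1],[0,0,-0.5,0,0,0,-1]]

```text
clock: 66.0
position: [0.5767, 0.1476, 0.1659]
tool_rot: [-3.141, -0.002, -0.061]
force: [0.2, -0.2, -1.4]
grip_width: 0.0121
finger_force: 60.0
```

Call:
move_arm:
  plan:
    - [[-0.45,0.93,0,0,0,0,-1],[-0.45,0.93,0,0,0,0,-1],[-0.45,0.93,0,0,0,0,-1],[-0.45,0.93,0,0,0,0,-1],[-0.45,0.93,0,0,0,0,-1],[-0.45,0.93,0,0,0,0,-1],[-0.45,0.93,0,0,0,0,-1],[-0.45,0.93,0,0,0,0,-1],[-0.45,0.93,0,0,0,0,-1],[-0.45,0.93,0,0,0,0,-1]]

```text
clock: 67.0
position: [0.4745, -0.0333, 0.164]
tool_rot: [-3.142, -0.0, -0.061]
force: [1.7, 0.1, -0.9]
grip_width: 0.0117
finger_force: 60.0
```

Call:
move_arm:
  plan:
    - [[-0.45,0.93,0,0,0,0,-1],[-0.45,0.93,0,0,0,0,-1],[-0.45,0.93,0,0,0,0,-1],[-0.45,0.93,0,0,0,0,-1],[0,0,0,0,0,-1,-1],[0,0,0,0,0,-1,-1],[0,0,0,0,0,-1,-1],[0,0,0,0,0,-1,-1],[0,0,0,0,0,-1,-1],[0,0,0,0,0,-0.88,-1]]

```text
clock: 68.0
position: [0.4345, -0.1048, 0.164]
tool_rot: [3.141, -0.0, 0.559]
force: [-0.8, 1.0, -0.6]
grip_width: 0.0123
finger_force: 60.0
```

Call:
move_arm:
  plan:
    - [[0,0,0,0,0,-1,-1],[0,0,0,0,0,-1,-1],[0,0,0,0,0,-1,-1],[0,0,0,0,0,-1,-1],[0,0,0,0,0,-1,-1],[0,0,0,0,0,-1,-1],[0,0,0,0,0,-1,-1],[0,0,0,0,0,-1,-1],[0,0,0,0,0,-1,-1],[0,0,0,0,0,-1,-1]]

```text
clock: 69.0
position: [0.4345, -0.1048, 0.164]
tool_rot: [3.141, 0.0, 1.606]
force: [-0.6, -0.2, 0.1]
grip_width: 0.012
finger_force: 60.0
```

```bash
python3 - <<'E'
from h import *
f,o,C=shot('w16'); to([.432,-.105,.025],91.0)
hsv=cv2.cvtColor(f['color'],cv2.COLOR_RGB2HSV)
for r in list(range(104,136,4))+[150,178,182,186,190,200,240]:
    print(r,' '.join('%d/%d/%d'%tuple(hsv[r,c]) for c in range(296,344,6)))
E
```

```text
pos [ 0.4345 -0.1049  0.1641] rot [180.    0.   92.4] w 0.0124 F [ 0.1 -0.8 -0.2] t 69.0
turn [0.01 0.   0.24] shift [-0.   -0.13  6.95]
104 22/141/247 21/144/247 14/165/224 14/162/232 13/160/221 11/166/178 9/150/119 10/150/117
108 21/142/248 23/136/247 14/162/223 14/159/224 14/158/225 19/147/247 22/136/247 22/138/248
112 18/151/245 18/148/245 17/150/246 15/155/240 13/162/211 18/148/247 21/137/248 22/135/247
116 18/143/246 20/145/247 17/152/248 17/162/236 18/158/240 16/159/241 16/150/243 17/147/244
120 18/143/246 20/148/247 16/155/248 18/168/223 19/167/234 17/170/196 18/145/246 18/148/246
124 19/146/246 21/144/247 15/156/248 18/167/223 20/158/235 17/166/206 18/145/246 18/142/246
128 19/145/246 20/141/247 14/166/223 18/167/225 19/167/235 17/170/205 18/144/245 18/146/246
132 20/138/247 20/141/247 14/164/223 18/165/224 19/164/237 17/171/200 18/150/245 18/151/246
150 20/144/247 19/140/247 17/175/176 25/153/247 27/140/247 20/160/242 18/151/245 17/152/244
178 22/133/247 21/146/252 21/161/245 26/139/247 26/149/247 23/156/247 17/166/184 17/159/242
182 22/142/247 13/165/217 18/167/231 27/139/248 27/145/248 18/171/238 17/165/204 16/151/242
186 22/141/247 170/9/82 0/11/93 160/17/90 157/24/94 150/3/90 175/28/99 16/154/244
190 22/138/247 15/21/121 5/24/141 0/19/136 7/24/137 172/20/142 5/20/141 15/152/248
200 20/146/247 177/18/125 0/16/141 0/22/141 177/16/140 5/23/145 3/20/140 17/152/251
240 20/145/246 177/20/113 0/15/136 4/14/128 3/19/136 169/29/140 15/20/100 15/157/239
```

Call:
move_arm:
  plan:
    - [[0,-0.08,0.5,0,0,0.1,-1],[0,0,1,0,0,0,-1],[0,0,1,0,0,0,-1],[0,0,1,0,0,0,-1],[0,0,1,0,0,0,-1],[0,0,1,0,0,0,-1],[0,0,0.7,0,0,0,-1],[0,0,0.5,0,0,0,-1],[0,0,0.3,0,0,0,-1],[0,0,0,0,0,0,-1]]

```text
clock: 70.05
position: [0.4325, -0.105, 0.0234]
tool_rot: [-3.141, 0.0, 1.59]
force: [-0.2, -0.4, 0.4]
grip_width: 0.0116
finger_force: 60.0
```

```bash
python3 wt.py; python3 - <<'E'
from h import *
to([.4328,-.105,.0234],91.8)
E
```

```text
F mean [ 0.2  -0.01 -0.3 ] z [ 0.36 -0.48 -0.44 -1.02  0.15 -0.39]
pos [ 0.4332 -0.1048  0.0243] rot [180.    0.   91.2] w 0.0126 F [0.1 0.2 0.7] t 70.3
turn [ 0.01  0.   -0.1 ] shift [-0.01 -0.02  0.05]
```

Within 1 mm of the tray floor, so I'll release and rise.

Call:
move_arm:
  plan:
    - [[0,0,0.04,0,0,0,-1],[0,0,0,0,0,0,-0.53],[0,0,0,0,0,0,-0.53],[0,0,0,0,0,0,-0.53],[0,0,0,0,0,0,-0.53],[0,0,-0.5,0,0,0,-0.53],[0,0,-1,0,0,0,-0.53],[0,0,-1,0,0,0,-0.53],[0,0,-1,0,0,0,-0.53],[0,0,-1,0,0,0,-0.53]]

```text
clock: 71.35
position: [0.4327, -0.1048, 0.1146]
tool_rot: [3.141, -0.0, 1.592]
force: [0.3, -0.2, -0.4]
grip_width: 0.0203
finger_force: 0.0
```

Call:
move_arm:
  plan:
    - [[-0.4,0,-1,0,0,0,-0.53],[-0.4,0,-1,0,0,0,-0.53],[-0.4,0,-1,0,0,0,-0.53],[-0.4,0,-1,0,0,0,-0.53],[0,0,-0.5,0,0,0,-0.53],[0,0,0,0,0,0,-0.53],[0,0,0,0,0,0,-0.53],[0,0,0,0,0,0,-0.53],[0,0,0,0,0,0,-0.53],[0,0,0,0,0,0,-0.53]]

```text
clock: 72.35
position: [0.4333, -0.1367, 0.2026]
tool_rot: [-3.141, 0.0, 1.592]
force: [0.2, 0.1, 0.5]
grip_width: 0.0199
finger_force: 0.0
```

```bash
python3 - <<'E'
from h import *
f,o,C=shot('w17'); to([.43,-.14,.2],91); hsv=cv2.cvtColor(f['color'],cv2.COLOR_RGB2HSV)
B=((hsv[...,1]<60)&(hsv[...,2]>60)&(hsv[...,2]<190)).astype(np.uint8); B[:60]=0;B[275:]=0;B[:,:280]=0;B[:,350:]=0
n,l,s,c=cv2.connectedComponentsWithStats(B)
for i in range(1,n):
    if s[i,4]>60:
        x,y,w,h=s[i,:4]; print(s[i],'ends',wplane(f,C,x+w/2,y,.032).round(4),wplane(f,C,x+w/2,y+h,.032).round(4))
t=grab_frame('top'); t0=np.load('top0.npy',allow_pickle=True).item()
d=cv2.absdiff(t['color'],t0['color']).max(2); m=cv2.morphologyEx((d>45).astype(np.uint8),cv2.MORPH_OPEN,np.ones((3,3)))
n,l,s,c=cv2.connectedComponentsWithStats(m)
print([ (c[i].round().tolist(),int(s[i,4])) for i in range(1,n) if s[i,4]>25])
E
```

```text
pos [ 0.4334 -0.1368  0.2028] rot [-180.     0.    91.2] w 0.0203 F [ 0.8 -0.3 -0.2] t 72.4
turn [-0.01  0.    0.03] shift [-0.16 -0.17  0.14]
[311 119  16  14 199] ends [ 0.4321 -0.0509  0.032 ] [ 0.4324 -0.0628  0.032 ]
[ 311  141   16  120 1673] ends [ 0.4325 -0.0696  0.032 ] [ 0.4349 -0.1754  0.032 ]
[([404.0, 213.0], 1784), ([152.0, 221.0], 383), ([132.0, 223.0], 119), ([162.0, 222.0], 102), ([347.0, 309.0], 10540), ([238.0, 261.0], 468), ([170.0, 271.0], 520), ([94.0, 291.0], 2744), ([310.0, 307.0], 159), ([52.0, 331.0], 2347), ([14.0, 322.0], 90), ([298.0, 334.0], 40), ([8.0, 342.0], 248), ([4.0, 360.0], 47), ([280.0, 372.0], 92), ([25.0, 377.0], 346), ([276.0, 388.0], 475), ([17.0, 395.0], 332), ([7.0, 390.0], 58), ([76.0, 397.0], 642), ([308.0, 436.0], 2635), ([144.0, 403.0], 92), ([252.0, 417.0], 152), ([213.0, 449.0], 2689), ([282.0, 434.0], 780), ([49.0, 460.0], 3135), ([260.0, 446.0], 40), ([281.0, 470.0], 121)]
```

The pen lies back in its tray, and the printer, drawer handle, mug and stapler match their first view.

```bash
python3 -c "
from h import *
print(job_done())"
```

```text
the job is handed in; nothing more can be done
None
```

I handed the job in after about 72 s of robot time: the one full cartridge is in the drawer's +y bay, both spent ones are in the carton, the pen-tip press sent the drawer home, and the pen is back in its tray with the mug and stapler unmoved.

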